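Run a spring scriber along a housing's seam

TASK

Check that the L-shaped seam slot of the metal housing is clear from end to end. Lay the scriber in the sloped rest, point down, and let go; then take it again another way so that you can hold it upright, and run its point along the slot floor from the free end of the long leg, round the corner, to the end of the short leg: slowly (about 2 cm a second) and with a light steady pressure of about 4 newtons all the way. Then put it back in the sloped rest and let go; leave the other things alone.

Things in the scene. Friction and masses are not known exactly. Their poses are not given: they have to be found in the camera images.
- scriber: Spring scriber, 175 mm long, about 0.09 kg, lying on the bench at first. Origin on its axis; x axis along it to the point, z normal to a flat. Black square handle 16 x 16 mm from x = -70 (tail, ribbed) to x = +50 (front shoulder); steel shank 8 mm thick from x = 50 to 80, then a steel plunger 4 mm thick with a polished round point to x = 105. Any flat may face up.
- scriber_tip (a point): The very end of the scriber's point, x = +105 mm of the scriber with the plunger out. The plunger springs back into the shank by up to 12 mm, at 3 N per mm, no preload.
- rest: Fixed sloped rest of dark steel and aluminium; origin under the centre of its base plate, 120 (x) x 75 mm. Holds the scriber at 45 degrees, axis in the rest's xz plane, point down towards its +x, tail up towards -x. Two U saddles, channel 20 mm wide, flaring to 36 mm at the top, side walls up to 13 mm above the scriber's axis; a notched stop at the lower end meets the handle's front shoulder.
- rest_seat (a point): Where the scriber's origin lies when seated against the stop: 110.4 mm above the rest's underside. The saddles carry it at scriber x = -25 to -10 and x = 35 to 50. The tail above (x = -70 to -25) is free all round, to be gripped along the axis and drawn up along the slope or slid back in.
- rest_gap (a point): Point on the seated scriber's axis midway between the saddles (scriber x = +12.5 mm). The 45 mm between the saddles is open, with only a bar 18 mm or more below the axis, so that fingers can hold the handle there and lay it in square to the slope.
- housing: Fixed housing 104 x 128 mm, grey body, bare aluminium top face 50 mm above the origin (underside centre). L-shaped slot in the top, 9 mm wide, upright walls: long leg parallel to the housing's y at x = -20, from its free end at y = -49 to the corner at y = 45 (closed there by the outer wall at y = 49.5); short leg parallel to x at y = 45, from the corner to its end at x = +34 mm.
- seam2 (a point): Point on the slot's middle line, level with the top face, half way along the long leg (housing x, y = -20, 0 mm). The floor here is 8 to 12 mm below the top, and slopes along the housing's y by up to 0.08 rad either way (4.5 to 15.5 mm deep at y = +-45), level along x: different each time, to be felt. It does not give under light pressure.
- seam0 (a point): Point on the slot's middle line, level with the housing's top face, at the start of the long leg (housing x, y = -20, -42 mm).
- seam1 (a point): Point on the slot's middle line, level with the housing's top face, a quarter along the long leg (housing x, y = -20, -21 mm).
- seam3 (a point): Point on the slot's middle line, level with the housing's top face, three quarters along the long leg (housing x, y = -20, 21 mm).
- seam4 (a point): Point on the slot's middle line, level with the housing's top face, at the corner (housing x, y = -20, 45 mm).
- seam5 (a point): Point on the slot's middle line, level with the housing's top face, half way along the short leg (housing x, y = 5, 45 mm).
- seam6 (a point): Point on the slot's middle line, level with the housing's top face, at the end of the short leg (housing x, y = 29, 45 mm).
- ring_part_3: Bystander: grey metal ring, 40 mm across, 24 mm high; origin under its centre.
- cell_3: Bystander: blue cylindrical battery cell lying down, about 65 x 19 mm; origin under its centre.
- solder_reel: Bystander: small solder reel, 51 mm across, 31 mm high; origin under its centre.
There are look-alikes about, which are no part of the job. Leave any green or red look-alike of the rest alone.

How it is judged (in metres and radians):
On the way, in this order (a step that is already met when the one before it is completed fails the run):
1. the scriber lies in the sloped rest, point down, let go (distance between scriber and rest_seat below 0.009 m and angle between scriber's own x axis and vertical between 2.2 and 2.52 rad and contact force between the fingers and scriber below 0.05 N and linear speed of scriber below 0.02 m/s), for 0.2 s.
2. the upright scriber's point presses lightly (0.7 to 8 N) on the slot floor at the start of the long leg (horizontal distance between scriber_tip and seam0 below 0.005 m and z of scriber_tip in the frame of housing below 0.0465 m and contact force between scriber and seam_floor_c0 between 0.7 and 8 N and angle between scriber's own x axis and vertical above 2.74 rad), for 0.04 s.
3. the upright scriber's point presses lightly (0.7 to 8 N) on the slot floor a quarter along the long leg (horizontal distance between scriber_tip and seam1 below 0.005 m and z of scriber_tip in the frame of housing below 0.0465 m and contact force between scriber and seam_floor_c0 between 0.7 and 8 N and angle between scriber's own x axis and vertical above 2.74 rad), for 0.04 s.
4. the upright scriber's point presses lightly (0.7 to 8 N) on the slot floor half way along the long leg (horizontal distance between scriber_tip and seam2 below 0.005 m and z of scriber_tip in the frame of housing below 0.0465 m and contact force between scriber and seam_floor_c0 between 0.7 and 8 N and angle between scriber's own x axis and vertical above 2.74 rad), for 0.04 s.
5. the upright scriber's point presses lightly (0.7 to 8 N) on the slot floor three quarters along the long leg (horizontal distance between scriber_tip and seam3 below 0.005 m and z of scriber_tip in the frame of housing below 0.0465 m and contact force between scriber and seam_floor_c0 between 0.7 and 8 N and angle between scriber's own x axis and vertical above 2.74 rad), for 0.04 s.
6. the upright scriber's point presses lightly (0.7 to 8 N) on the slot floor at the corner (horizontal distance between scriber_tip and seam4 below 0.005 m and z of scriber_tip in the frame of housing below 0.0465 m and contact force between scriber and seam_floor_c0 between 0.7 and 8 N and angle between scriber's own x axis and vertical above 2.74 rad), for 0.04 s.
7. the upright scriber's point presses lightly (0.7 to 8 N) on the slot floor half way along the short leg (horizontal distance between scriber_tip and seam5 below 0.005 m and z of scriber_tip in the frame of housing below 0.0465 m and contact force between scriber and seam_floor_c0 between 0.7 and 8 N and angle between scriber's own x axis and vertical above 2.74 rad), for 0.04 s.
8. the upright scriber's point presses lightly (0.7 to 8 N) on the slot floor at the end of the short leg (horizontal distance between scriber_tip and seam6 below 0.005 m and z of scriber_tip in the frame of housing below 0.0465 m and contact force between scriber and seam_floor_c0 between 0.7 and 8 N and angle between scriber's own x axis and vertical above 2.74 rad), for 0.04 s.
At the end, for the whole second after the job is handed in: The scriber is back in the sloped rest, point down (slope 45 degrees, 10 either way; its origin within 9 mm of the seat), at rest and released (all of step 1); the robot touches nothing.
It fails at once if the scriber is pressed on the housing with more than 20 N (contact force between scriber and housing above 20 N).
It fails at once if the scriber moves faster than 80 mm/s while its point is on the slot floor (z of scriber_tip in the frame of housing below 0.0465 m and contact force between scriber and seam_floor_c0 above 0.4 N and linear speed of scriber above 0.08 m/s).
It fails at once if the ring_part_3 is pushed more than 30 mm (distance of ring_part_3 from where it was at the start of the episode above 0.03 m).
It fails at once if the cell_3 is pushed more than 30 mm (distance of cell_3 from where it was at the start of the episode above 0.03 m).
It fails at once if the solder_reel is pushed more than 30 mm (distance of solder_reel from where it was at the start of the episode above 0.03 m).
It also fails if it takes over 72 s, if anything falls off the work surface, if the arm or the gripper's body presses on something with over 40 N, if the wrist force passes 120 N, or if a joint passes its speed limit or range.

ROBOT

A 6-joint arm with a two-finger parallel gripper is mounted at the origin on a cart in front of the work surface, level with it; the furniture and walls round the work are solid. World frame = base frame: x ahead of the robot, y to its left, z up, the work surface at z = 0. Lengths are in m, angles in degrees, forces in N, time in s.
With the tool pointing down it reaches from about 0.35 to 0.875 m from the base axis. Payload 4.2 kg.
Tool frame: the origin (TCP) lies on the centre line of the jaws, within the pads' length; the fingertips stand 19 mm ahead of it and the grasp point (between the pads) is the TCP; z points along the fingers, y is the line along which they close (so a half turn about z gives the same grasp; the last joint's range is limited). The gripper opens to 87 mm and grips with 3 to 60 N. Pads are 19 mm wide; open, the fingers measure 117 mm over their backs; the gripper's body (75 mm by 190 mm) begins 51 mm behind the grasp point.
Start: joints at [14.817, 22.042, 0.453, 0, -68.411, -14.817], TCP at [0.625, 0, 0.242] pointing down, gripper open.
Joint ranges: [-179.83, 179.83], [-69.29, 118.12], [-61.27, 80.66], [-181.25, 117.63], [-171.15, -9.14], [-177.46, 177.46]. Speed limits (degrees/s): [159.86, 159.86, 180, 180, 180, 180].

INTERFACE

Orientations are given as a 3x3 rotation matrix whose columns are the frame's x, y, z axes.
In Python, from station import sense, capture, finish_job, search_frame, masks_of gives the robot as it stands.
- The arm moves only by the tool drive_tool, never from a script. Its argument "rows" is a list of rows, each a list of 7 numbers: the opening in per cent of the stroke, from 0 (shut) to 100 (fully open), then the shift along the world's x, y, z in mm, then the turn, a rotation vector about the world's x, y, z in rad. In form: [[fingers, dx, dy, dz, wx, wy, wz], ...]. A call has 1 to 5 rows; each row shifts and turns the commanded pose from where the row before left it; what a row does not reach is not made up. A row lasts 1/12 s, in which the tool goes at most 41.7 mm and 7.16 degrees, less where a joint would pass 70% of its speed; a pose out of reach is approached as far as the arm can. A call is refused whole if a number of a shift passes 41.7 or a number of a turn 0.125, either way. A call with a gripper value outside its range is refused whole. The fingers move at their own pace and stop on an object; the grip force is fixed at half the most. Time passes only in rows, so rows that do not move let the fingers close. It gives the time, the measured TCP pose, the force, the opening and the grip force at its end, in the units of the state.
- sense(): the state, without advancing time (a new reading comes with each control period).
- capture(name): name is "scene" or "side" or "wrist"; returns a dict with "frame" (400x640x3 uint8, red, green, blue), "z_map" (400x640 float32, m along the optical axis (not along the pixel's ray), 0 where there is no reading), "fx", "fy", "cx", "cy" (pixels), "R" (3x3) and "t" (3): a world point X has camera coordinates R X + t; the wrist camera has in their place "T_tool_cam" (4x4, takes a point from camera to tool coordinates, whose origin is the TCP and whose axes are the flange's). Camera axes: x right, y down, z forward; pixel columns grow to the right and rows downward; lengths in m; the calibration is good to about 2 mm. A picture is of the moment at which its call begins: read the wrist's pose just before it.
- finish_job(): hands the job in; it is judged then, once.
Trained networks look in a picture, given as the dict that the camera call returned (one of the last four; its "shot" number tells which), for a name from the list of things; names that differ only in an ending like _2 or _b are one class to them, and where a whole thing is asked for, a point or a joint stands for the part that bears it (a point fixed in the world has none). Each returns a list of dicts, best first, with "p" (0 to 1); they miss things now and then, are a little off and sometimes report something else, mostly with a low value. They report only what shows in the picture. A call takes as long as a camera call. They do not tell look-alikes from the thing itself.
- search_frame(label, picture): "xy" ([column, row] in pixels, amid what is visible of it).
- masks_of(label, picture): "region" (400x640 bool, what is visible of it) and "xy" ([column, row] in pixels, amid what is visible of it).
The state is a dict: "time_s": time; "joints": joint angles; "joint_velocities": joint speeds; "effort": joint torques, N m; "tcp_pos": TCP position; "ee_rot": TCP orientation; "wrist_force": force on the tool from outside, world axes, zero at the start; "moment": the same for the moment, N m; "gripper_width": opening from 0.0 (shut) to 1.0 (fully open); "gripper_force": force on a finger pad.
Only numpy, scipy, OpenCV 4.12 (cv2) and the standard library are available. Lean on these libraries where they do the work, as an engineer would, in place of code of your own. Each camera call takes 0.05 s, during which the arm holds its last target. There are 200 camera calls.

## Working session

There is one attempt and no reset: what is moved stays moved. The work goes in short steps, Python scripts to look and compute and a tool call to move; the robot and the scene stay as the last step left them, time stands still between calls to the robot, and variables do not carry over. Pictures are saved under pics/ and viewed, at most 10 in all, crops included, and the job is handed in when it is done.

Besides the shell and the picture viewer there is one more tool, called after ">>>" by a JSON object that holds its "api" and its "payload". drive_tool: Moves the arm, as the interface text tells. Its arguments: {"type":"object","properties":{"rows":{"type":"array"}},"required":["rows"]}

```bash
ls; mkdir -p pics
cat > h.py <<'E'
import numpy as np, cv2
from station import sense, capture, finish_job, search_frame, masks_of
def cloud(c, s=None):
    z=c["z_map"]; v,u=np.mgrid[0:400,0:640]
    P=np.dstack([(u-c["cx"])/c["fx"]*z,(v-c["cy"])/c["fy"]*z,z])
    if "R" in c: W=(P-c["t"])@c["R"]
    else:
        T=c["T_tool_cam"]; W=(P@T[:3,:3].T+T[:3,3])@np.array(s["ee_rot"]).T+np.array(s["tcp_pos"])
    W[z<=0]=np.nan
    return W
def save(n,img): cv2.imwrite("pics/"+n,cv2.cvtColor(np.ascontiguousarray(img),cv2.COLOR_RGB2BGR))
E
python3 - <<'E'
from h import *
s=sense(); print(s["tcp_pos"],s["wrist_force"],s["gripper_width"])
ims=[]
for n in ["scene","side"]:
    c=capture(n); W=cloud(c); ims.append(c["frame"])
    for l in ["scriber","rest","housing","ring_part_3","cell_3","solder_reel"]:
        for d in masks_of(l,c)[:4]:
            m=d["region"]; print(n,l,round(d["p"],2),np.round(d["xy"]),m.sum(),np.round(np.nanmedian(W[m],0),3),np.round(np.nanpercentile(W[m],[2,98],axis=0),3).tolist())
    np.savez(n,W=W,f=c["frame"])
save("a.png",cv2.resize(np.vstack(ims),(640,800))[:800] if 0 else ims[0]); save("b.png",ims[1])
E
```

```text
pics
[6.24419364e-01 3.90451166e-05 2.40461317e-01] [-0.09466045 -0.63721884  0.73310106] 1.003041141515372
scene scriber 0.81 [323. 275.] 452 [0.423 0.112 0.013] [[0.414, 0.057, -0.001], [0.443, 0.204, 0.017]]
scene scriber 0.63 [313. 215.] 1336 [0.503 0.309 0.008] [[0.466, 0.259, -0.002], [0.563, 0.46, 0.126]]
scene scriber 0.33 [357. 210.] 283 [0.624 0.259 0.025] [[0.607, 0.245, 0.0], [0.649, 0.287, 0.031]]
scene rest 0.9 [230. 174.] 836 [0.389 0.588 0.04 ] [[0.324, 0.396, -0.002], [0.467, 0.796, 0.13]]
scene rest 0.85 [237. 216.] 1171 [0.335 0.394 0.008] [[0.302, 0.346, -0.001], [0.375, 0.479, 0.121]]
scene housing 0.81 [389. 291.] 2702 [ 0.477 -0.04   0.048] [[0.424, -0.098, 0.004], [0.563, 0.029, 0.052]]
scene ring_part_3 0.73 [327. 190.] 168 [0.615 0.408 0.014] [[0.598, 0.397, -0.001], [0.635, 0.437, 0.024]]
scene cell_3 0.79 [354. 318.] 256 [ 0.386 -0.045  0.014] [[0.367, -0.07, 0.007], [0.404, -0.018, 0.019]]
scene cell_3 0.26 [360. 212.] 308 [0.623 0.259 0.025] [[0.607, 0.244, -0.001], [0.651, 0.289, 0.031]]
scene solder_reel 0.78 [359. 214.] 346 [0.624 0.259 0.02 ] [[0.607
[... 253 characters left out ...]
 [364. 288.] 1847 [0.338 0.417 0.009] [[0.305, 0.355, 0.005], [0.375, 0.466, 0.127]]
side rest 0.71 [307. 244.] 1441 [0.506 0.328 0.009] [[0.47, 0.267, 0.003], [0.543, 0.382, 0.127]]
side housing 0.87 [357. 167.] 1359 [0.491 0.002 0.047] [[0.432, -0.102, 0.001], [0.561, 0.045, 0.052]]
side ring_part_3 0.73 [246. 258.] 296 [0.619 0.422 0.016] [[0.601, 0.383, -0.001], [0.649, 0.44, 0.025]]
side cell_3 0.44 [390. 180.] 95 [ 0.389 -0.031  0.016] [[0.37, -0.062, 0.006], [0.411, -0.01, 0.02]]
side solder_reel 0.9 [273. 219.] 324 [0.627 0.28  0.026] [[0.609, 0.252, -0.001], [0.653, 0.294, 0.033]]
side solder_reel 0.46 [357. 168.] 1394 [0.492 0.001 0.047] [[0.43, -0.105, 0.0], [0.565, 0.045, 0.052]]
```

View pics/a.png

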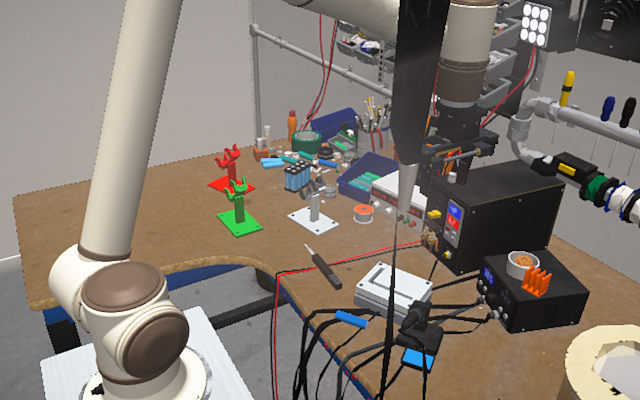

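View pics/b.png

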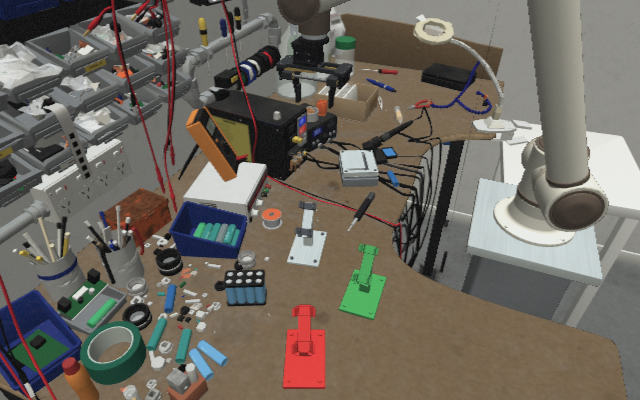

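The scene image shows the scriber at (322,267), the housing at (393,290) and three rest-like stands: red (231,180), green (238,215) and bare steel/aluminium (313,215). The side image shows the same stands at (305,350), (364,285) and (307,240). The metal one fits the description ("dark steel and aluminium"). I'll confirm it in a crop and measure from both views.

Run:
```python
from h import *
A=np.load("scene.npz");B=np.load("side.npz")
save("c.png",np.hstack([cv2.resize(A["f"][170:290,270:390],(400,400),interpolation=2),cv2.resize(B["f"][180:280,270:390],(400,400),interpolation=2)]))
for n,D in (("scene",A),("side",B)):
    P=D["W"].reshape(-1,3); C=D["f"].reshape(-1,3)
    b=lambda x0,x1,y0,y1,z0,z1:(P[:,0]>x0)&(P[:,0]<x1)&(P[:,1]>y0)&(P[:,1]<y1)&(P[:,2]>z0)&(P[:,2]<z1)
    m=b(.44,.58,.24,.42,.003,.02); r=cv2.minAreaRect((P[m,:2]*1000).astype(np.float32)); print(n,"base",m.sum(),r)
    for z0,z1 in ((.02,.06),(.06,.09),(.09,.11),(.11,.15)):
        m=b(.44,.58,.24,.42,z0,z1); print(z0,m.sum(),np.round(np.mean(P[m],0),4), np.round(np.percentile(P[m],[3,97],axis=0),3).tolist() if m.any() else '')
    m=b(.40,.56,-.12,.05,.046,.056); print("housing",m.sum(),cv2.minAreaRect((P[m,:2]*1000).astype(np.float32)),np.median(P[m,2]))
    m=b(.38,.50,.04,.22,.011,.022)&(C.max(1)<90); r=cv2.minAreaRect((P[m,:2]*1000).astype(np.float32)); print("scr",m.sum(),r,np.percentile(P[m,2],[50,90]))
    m=b(.38,.50,.04,.26,.004,.022); q=P[m][:,:2]; print(np.round(q[np.argsort(q[:,1])][[0,5,-5,-1]],3).tolist())
```

```text
scene base 692 ((514.9389038085938, 324.21337890625), (152.51019287109375, 116.86690521240234), 84.32166290283203)
0.02 121 [0.5071 0.3109 0.0407] [[0.497, 0.306, 0.022], [0.52, 0.335, 0.058]]
0.06 231 [0.5019 0.3292 0.0755] [[0.484, 0.305, 0.061], [0.518, 0.358, 0.089]]
0.09 33 [0.5045 0.301  0.1012] [[0.487, 0.288, 0.091], [0.521, 0.35, 0.109]]
0.11 150 [0.5101 0.2996 0.1204] [[0.491, 0.285, 0.111], [0.528, 0.315, 0.133]]
housing 1591 ((495.47137451171875, -32.676780700683594), (104.27200317382812, 124.7606201171875), 25.157489776611328) 0.048758904043264294
scr 203 ((425.0052795410156, 114.27737426757812), (118.67134094238281, 16.827247619628906), 85.73511505126953) [0.01468995 0.01651667]
[[0.426, 0.055], [0.425, 0.057], [0.489, 0.258], [0.485, 0.26]]
side base 931 ((514.4265747070312, 337.77899169921875), (163.37986755371094, 126.95946502685547), 88.48712921142578)
0.02 56 [0.5076 0.321  0.0318] [[0.5, 0.31, 0.02], [0.52, 0.344, 0.058]]
0.06 250 [0.507  0.3373 0.0786] [[0.487, 0.309, 0.062], [0.52, 0.362, 0.089]]
0.09 91 [0.5109 0.3128 0.0971] [[0.486, 0.298, 0.09], [0.523, 0.355, 0.106]]
0.11 119 [0.5142 0.3086 0.1218] [[0.493, 0.296, 0.111], [0.529, 0.323, 0.133]]
housing 745 ((498.6441650390625, -38.09527587890625), (107.82556915283203, 154.08934020996094), 18.905305862426758) 0.049643969393048375
scr 173 ((436.90216064453125, 98.55327606201172), (66.15028381347656, 155.9859619140625), 23.836185455322266) [0.01574818 0.01765121]
[[0.498, 0.04], [0.417, 0.062], [0.496, 0.258], [0.49, 0.26]]
```

View pics/c.png

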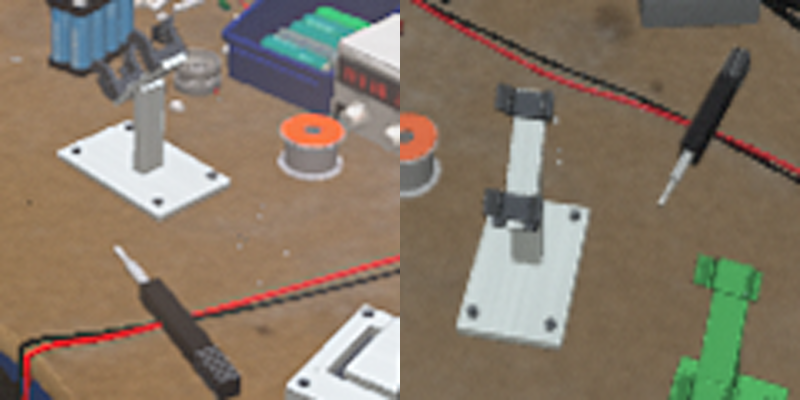

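The crop confirms it: the left half shows the metal rest's post at about (150,125) with dark saddles, the upper saddle toward world -y and the lower toward +y. The scriber lies with its point toward +y. I'll move the wrist camera over the scriber and look.

>>> {"api": "drive_tool", "payload": {"rows": [[100,-40,20,10,0,0,0],[100,-40,20,10,0,0,0],[100,-40,20,10,0,0,0],[100,-40,20,10,0,0,0],[100,-40,20,10,0,0,0]]}}

```text
time_s: 1.12
tcp_pos: [0.4415, 0.0912, 0.2872]
ee_rot: [[-0.001, -1.0, -0.0], [-1.0, 0.001, -0.0], [0.0, 0.0, -1.0]]
wrist_force: [-0.7, 1.3, 0.4]
gripper_width: 1.002
gripper_force: 0.0
```

Run:
```python
from h import *
s=sense(); print(s["time_s"],s["tcp_pos"],np.round(s["ee_rot"],3).tolist(),np.round(s["joints"],1))
c=capture("wrist"); W=cloud(c,s); print(np.round(c["T_tool_cam"],3).tolist(),c["fx"])
for l in ["scriber","rest","housing"]:
    for d in masks_of(l,c)[:3]:
        m=d["region"]; print(l,round(d["p"],2),np.round(d["xy"]),m.sum(),np.round(np.nanmedian(W[m],0),3),np.round(np.nanpercentile(W[m],[2,98],axis=0),3).tolist())
np.savez("w1",W=W,f=c["frame"]); save("d.png",c["frame"])
P=W.reshape(-1,3); C=c["frame"].reshape(-1,3)
for r,(x0,x1,y0,y1,z0,z1) in dict(scr=(.38,.47,.03,.24,.010,.022),hous=(.40,.57,-.12,.06,.045,.056)).items():
    m=(P[:,0]>x0)&(P[:,0]<x1)&(P[:,1]>y0)&(P[:,1]<y1)&(P[:,2]>z0)&(P[:,2]<z1)
    if m.sum()>9: print(r,m.sum(),cv2.minAreaRect((P[m,:2]*1000).astype(np.float32)),np.median(P[m,2]))
```

```text
1.1167 [0.44148505 0.09124695 0.28722881] [[-0.001, -1.0, -0.0], [-1.0, 0.001, -0.0], [0.0, 0.0, -1.0]] [ 32.4   2.8 -18.1   0.  -69.2 -32.5]
[[0.0, -0.953, -0.304, 0.084], [1.0, 0.0, 0.0, -0.0], [-0.0, -0.304, 0.953, -0.144], [0.0, 0.0, 0.0, 1.0]] 313.3175646840734
scriber 0.55 [329. 189.] 1189 [0.429 0.122 0.017] [[0.417, 0.06, 0.001], [0.438, 0.218, 0.019]]
scriber 0.24 [189. 274.] 303 [0.64  0.25  0.029] [[0.625, 0.245, 0.002], [0.656, 0.263, 0.033]]
rest 0.71 [278. 326.] 2443 [0.504 0.309 0.01 ] [[0.467, 0.259, 0.002], [0.55, 0.376, 0.127]]
rest 0.6 [382. 330.] 1097 [0.344 0.366 0.009] [[0.309, 0.347, 0.004], [0.38, 0.39, 0.011]]
scr 1128 ((430.18402099609375, 145.72544860839844), (174.17776489257812, 16.49097442626953), 85.8099136352539) 0.01677792969622638
hous 9413 ((497.705322265625, -30.990196228027344), (100.19727325439453, 124.0075912475586), 25.120437622070312) 0.050675831097113155
```

View pics/d.png

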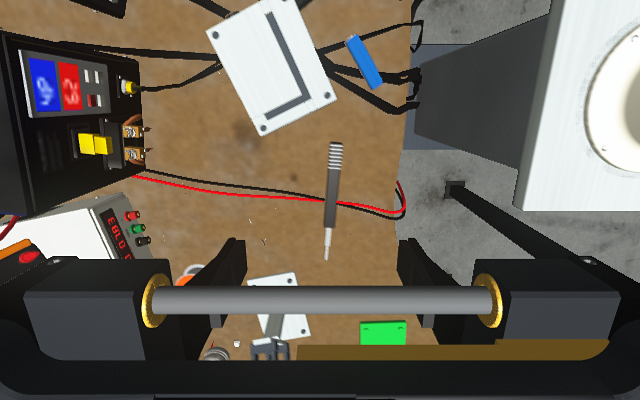

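The wrist view shows the scriber with its tail at (335,145) and point at (327,260). The housing slot runs from its free end (268,12) through the corner (312,98) to the short end (265,118). Next I look at the rest from above.

>>> {"api": "drive_tool", "payload": {"rows": [[100,20,38,10,0,0,0],[100,20,38,10,0,0,0],[100,20,38,5,0,0,0],[100,8,38,0,0,0,0],[100,0,0,0,0,0,0]]}}

```text
time_s: 1.73
tcp_pos: [0.5113, 0.2422, 0.3082]
ee_rot: [[0.002, -1.0, -0.001], [-1.0, -0.002, -0.0], [0.0, 0.001, -1.0]]
wrist_force: [1.9, -0.0, -0.5]
gripper_width: 1.003
gripper_force: 0.0
```

Run:
```python
from h import *
D=np.load("w1.npz");P=D["W"].reshape(-1,3);C=D["f"].reshape(-1,3).astype(int)
# housing slot: inside rect, below top
c0=np.array([.4977,-.0310])
for ang in (25.12,):
    t=np.radians(ang)
m=(np.abs(P[:,0]-c0[0])<.09)&(np.abs(P[:,1]-c0[1])<.09)&(P[:,2]>.044)&(P[:,2]<.057)&(C.min(1)>150)
q=(P[m,:2]*1000).astype(np.float32); print(m.sum(),cv2.minAreaRect(q))
# dark pixels inside
(cx,cy),sz,a=cv2.minAreaRect(q)
t=np.radians(a); u=np.array([np.cos(t),np.sin(t)]); v=np.array([-np.sin(t),np.cos(t)])
L=P[:,:2]*1000-[cx,cy]; a1=L@u; a2=L@v
k=(abs(a1)<sz[0]/2-8)&(abs(a2)<sz[1]/2-8)&(C.max(1)<130)&(P[:,2]>.02)
print(k.sum(),"u",np.histogram(a1[k],np.arange(-55,60,5)),"v",np.histogram(a2[k],np.arange(-65,70,5)))
s=sense(); print(s["tcp_pos"])
c=capture("wrist"); W=cloud(c,s); np.savez("w2",W=W,f=c["frame"]); save("e.png",c["frame"])
P=W.reshape(-1,3);C=c["frame"].reshape(-1,3).astype(int)
b=lambda x0,x1,y0,y1,z0,z1:(P[:,0]>x0)&(P[:,0]<x1)&(P[:,1]>y0)&(P[:,1]<y1)&(P[:,2]>z0)&(P[:,2]<z1)
m=b(.44,.58,.24,.41,.0035,.015)&(C.min(1)>140); print("base",m.sum(),cv2.minAreaRect((P[m,:2]*1000).astype(np.float32)),np.median(P[m,2]))
for z0,z1 in ((.02,.06),(.06,.075),(.075,.09),(.09,.105),(.105,.12),(.12,.15)):
    m=b(.44,.58,.24,.42,z0,z1); print(z0,m.sum(),np.round(np.mean(P[m],0),4), np.round(np.percentile(P[m],[2,98],axis=0),3).tolist(),cv2.minAreaRect((P[m,:2]*1000).astype(np.float32)) if m.any() else '')
```

```text
9215 ((497.46063232421875, -31.069480895996094), (99.83187866210938, 123.8855209350586), 25.22115135192871)
902 u (array([  0,   0,   2,   0,   0,   0, 352, 276,  28,  26,  26,  26,  26,
        26,  25,  26,  25,  22,   7,   9,   0,   0]), array([-55, -50, -45, -40, -35, -30, -25, -20, -15, -10,  -5,   0,   5,
        10,  15,  20,  25,  30,  35,  40,  45,  50,  55])) v (array([  0,   0,  16,  35,  32,  37,  31,  34,  31,  32,  33,  30,  33,
        31,  29,  32,  30,  28,  30,  28,  29, 129, 190,   2,   0,   0]), array([-65, -60, -55, -50, -45, -40, -35, -30, -25, -20, -15, -10,  -5,
         0,   5,  10,  15,  20,  25,  30,  35,  40,  45,  50,  55,  60,
        65]))
[0.51127686 0.24217024 0.30823689]
base 2534 ((532.212890625, 325.1798400878906), (118.88973999023438, 119.95681762695312), 11.398660659790039) 0.008640335237862617
0.02 113 [0.5117 0.3096 0.0355] [[0.502, 0.308, 0.021], [0.523, 0.312, 0.055]] ((510.6604309082031, 310.4765930175781), (9.7306489944458, 23.967504501342773), 76.39950561523438)
0.06 94 [0.5074 0.3423 0.073 ] [[0.492, 0.326, 0.069], [0.522, 0.358, 0.075]] ((507.0987243652344, 334.5711364746094), (30.036149978637695, 48.31071472167969), 19.986312866210938)
0.075 335 [0.5089 0.3398 0.0811] [[0.489, 0.32, 0.075], [0.521, 0.362, 0.089]] ((505.5429382324219, 340.6724548339844), (37.505455017089844, 46.361507415771484), 8.291864395141602)
0.09 54 [0.5053 0.3524 0.0923] [[0.485, 0.346, 0.09], [0.523, 0.361, 0.095]] ((504.0588684082031, 353.05413818359375), (38.801029205322266, 9.965048789978027), 13.10604476928711)
0.105 308 [0.5158 0.2941 0.1168] [[0.499, 0.285, 0.113], [0.531, 0.309, 0.12]] ((514.846923828125, 299.1444396972656), (31.814956665039062, 27.740234375), 14.463066101074219)
0.12 346 [0.5146 0.3046 0.127 ] [[0.494, 0.293, 0.12], [0.53, 0.321, 0.137]] ((513.8486938476562, 307.2856750488281), (39.71110534667969, 28.015714645385742), 13.445989608764648)
```

View pics/e.png

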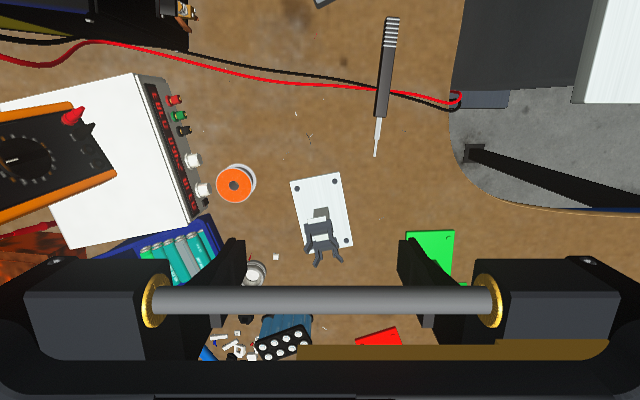

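The wrist view shows the rest plate at (322,212), upper saddle at (320,218) and lower saddle near (322,250). The green and red look-alikes are off to the right and below. I'll work out the seat position and yaw.

Run:
```python
from h import *
for n in ("w2","w1","scene","side"):
    D=np.load(n+".npz");W=D["W"];P=W.reshape(-1,3);C=D["f"].reshape(-1,3).astype(int)
    b=lambda x0,x1,y0,y1,z0,z1:(P[:,0]>x0)&(P[:,0]<x1)&(P[:,1]>y0)&(P[:,1]<y1)&(P[:,2]>z0)&(P[:,2]<z1)
    m=(b(.45,.57,.24,.42,.004,.0145)&(C.min(1)>130)).reshape(400,640).astype(np.uint8)
    m=cv2.morphologyEx(m,cv2.MORPH_OPEN,np.ones((3,3)));k,l,st,_=cv2.connectedComponentsWithStats(m)
    if k>1:
        i=1+np.argmax(st[1:,4]);q=P[(l==i).ravel()];print(n,st[i,4],cv2.minAreaRect((q[:,:2]*1000).astype(np.float32)),np.median(q[:,2]))
    for yaw in (102.5,):
        t=np.radians(yaw);d=np.array([np.cos(t),np.sin(t)]);e=np.array([-np.sin(t),np.cos(t)])
        o=np.array([.507,.325])
        for nm,(y0,y1,z0,z1,dd,zz) in dict(up=(.28,.335,.128,.14,-8.5,137.3),lo=(.335,.375,.086,.1,33.9,94.8)).items():
            m=b(.47,.55,y0,y1,z0,z1)
            if m.sum()<5: continue
            X=(P[m,:2]-o)*1000; z=P[m,2]*1000; s=X@d-(dd+zz-z); w=X@e
            print(n,nm,m.sum(),"seat d",np.round(np.percentile(s,[10,50,90]),1),"lat",np.round([w.min(),w.max()],1),"z",round(z.max(),1))
```

```text
w2 2446 ((510.52093505859375, 320.8470458984375), (74.55477905273438, 119.94349670410156), 11.50280475616455) 0.00864795449149458
w2 up 146 seat d [-20.8 -11.6  -5.3] lat [-21.9  17.1] z 138.0
w2 lo 105 seat d [-20.2 -11.8  -5.4] lat [-22.6  16.2] z 95.7
w1 561 ((490.1910400390625, 354.1312561035156), (48.708351135253906, 45.91404724121094), 12.012022018432617) 0.008604181564035362
w1 up 21 seat d [-24.6 -21.1 -18. ] lat [-16.4  12.6] z 131.6
w1 lo 13 seat d [-23.  -19.6 -17.6] lat [-15.6  11.7] z 88.9
scene 535 ((507.9083251953125, 318.5404052734375), (77.50118255615234, 120.95590209960938), 11.586896896362305) 0.006664493961821804
scene up 24 seat d [-22.  -13.3  -9.5] lat [-19.8  20.2] z 135.0
scene lo 13 seat d [-19.2 -13.6 -10. ] lat [-17.2  18.3] z 94.0
side 821 ((509.4849548339844, 322.7665710449219), (75.0523681640625, 118.75239562988281), 11.46383285522461) 0.007647707295125632
side up 30 seat d [-14.3  -9.3  -3.9] lat [-21.   17.3] z 136.5
side lo 29 seat d [-16.   -8.6  -4.2] lat [-22.6  17.2] z 93.4
```

>>> {"api": "drive_tool", "payload": {"rows": [[100,-20,-25,-36,0,0,-0.036],[100,-20,-25,-36,0,0,-0.037],[100,-20,-25,-36,0,0,0],[100,-21,-26,-36,0,0,0],[100,0,0,-36,0,0,0]]}}

```text
time_s: 2.2
tcp_pos: [0.4355, 0.1459, 0.15]
ee_rot: [[-0.077, -0.997, -0.002], [-0.997, 0.077, -0.0], [0.001, 0.002, -1.0]]
wrist_force: [-0.0, 0.0, -0.1]
gripper_width: 0.998
gripper_force: 0.0
```

>>> {"api": "drive_tool", "payload": {"rows": [[100,0,0,-40,0,0,0],[100,0,0,-30,0,0,0],[100,0,0,-20,0,0,0],[100,0,0,0,0,0,0]]}}

```text
time_s: 2.53
tcp_pos: [0.4361, 0.1472, 0.0567]
ee_rot: [[-0.076, -0.997, -0.009], [-0.997, 0.076, -0.006], [0.007, 0.008, -1.0]]
wrist_force: [0.3, -0.0, 0.9]
gripper_width: 1.002
gripper_force: 0.0
```

>>> {"api": "drive_tool", "payload": {"rows": [[100,-6,-6,-20,0,0,0],[100,0,0,-14,0,0,0],[100,0,0,0,0,0,0]]}}

```text
time_s: 2.78
tcp_pos: [0.4318, 0.1429, 0.0256]
ee_rot: [[-0.075, -0.997, -0.003], [-0.997, 0.075, -0.003], [0.003, 0.003, -1.0]]
wrist_force: [-0.3, -0.6, -0.4]
gripper_width: 1.002
gripper_force: 0.0
```

Run:
```python
from h import *
s=sense(); print(s["tcp_pos"],s["wrist_force"])
c=capture("wrist"); W=cloud(c,s)
P=W.reshape(-1,3); C=c["frame"].reshape(-1,3).astype(int)
m=(P[:,0]>.40)&(P[:,0]<.46)&(P[:,1]>.03)&(P[:,1]<.24)&(P[:,2]>.010)&(P[:,2]<.022)
q=P[m]; print(m.sum(),cv2.minAreaRect((q[:,:2]*1000).astype(np.float32)),np.median(q[:,2]),q[:,1].min(),q[:,1].max())
```

```text
[0.43180748 0.1428706  0.02560317] [-0.27422324 -0.60051847 -0.37236313]
6206 ((429.1355285644531, 130.91111755371094), (144.30068969726562, 16.413747787475586), 85.8502197265625) 0.016836290056033463 0.05846997530089394 0.20306692842317636
```

>>> {"api": "drive_tool", "payload": {"rows": [[100,-2,-2,-2,0,0,0],[0,0,0,0,0,0,0],[0,0,0,0,0,0,0],[0,0,0,0,0,0,0],[0,0,0,0,0,0,0]]}}

```text
time_s: 3.25
tcp_pos: [0.4309, 0.1428, 0.0254]
ee_rot: [[-0.073, -0.997, 0.001], [-0.997, 0.073, 0.001], [-0.001, -0.001, -1.0]]
wrist_force: [0.6, -0.4, -0.4]
gripper_width: 0.782
gripper_force: 0.0
```

>>> {"api": "drive_tool", "payload": {"rows": [[0,0,0,0,0,0,0],[0,0,0,0,0,0,0],[0,0,0,0,0,0,0]]}}

```text
time_s: 3.5
tcp_pos: [0.4305, 0.1426, 0.0249]
ee_rot: [[-0.073, -0.997, 0.0], [-0.997, 0.073, 0.0], [-0.0, -0.0, -1.0]]
wrist_force: [0.4, 0.4, 1.0]
gripper_width: 0.557
gripper_force: 0.0
```

>>> {"api": "drive_tool", "payload": {"rows": [[0,0,-1,-3,0,0,0],[0,0,0,0,0,0,0],[0,0,0,0,0,0,0],[0,0,0,0,0,0,0],[0,0,0,0,0,0,0]]}}

```text
time_s: 3.92
tcp_pos: [0.4305, 0.1415, 0.0217]
ee_rot: [[-0.073, -0.997, -0.0], [-0.997, 0.073, -0.0], [0.0, 0.0, -1.0]]
wrist_force: [-0.3, -0.0, -0.6]
gripper_width: 0.182
gripper_force: 30.0
```

>>> {"api": "drive_tool", "payload": {"rows": [[0,0,0,0,0,0,0],[0,0,0,0,0,0,0],[0,0,0,0,0,0,0]]}}

```text
time_s: 4.17
tcp_pos: [0.4305, 0.1414, 0.0218]
ee_rot: [[-0.073, -0.997, -0.0], [-0.997, 0.073, -0.0], [0.0, 0.0, -1.0]]
wrist_force: [0.5, -0.5, -0.4]
gripper_width: 0.187
gripper_force: 30.0
```

>>> {"api": "drive_tool", "payload": {"rows": [[0,0,0,35,0,0,0],[0,0,0,40,0,0,0],[0,6,20,35,0,0,0.091],[0,6,20,35,0,0,0.091],[0,6,20,35,0,0,0.092]]}}

```text
time_s: 4.58
tcp_pos: [0.4481, 0.2016, 0.2039]
ee_rot: [[0.203, -0.979, 0.0], [-0.979, -0.203, 0.0], [-0.0, -0.0, -1.0]]
wrist_force: [1.1, 0.6, -1.5]
gripper_width: 0.179
gripper_force: 30.0
```

>>> {"api": "drive_tool", "payload": {"rows": [[0,9,36,10,-0.11,-0.022,0],[0,9,36,10,-0.11,-0.022,0],[0,9,36,5,-0.11,-0.022,0],[0,9,36,5,-0.11,-0.022,0],[0,9,36,0,-0.11,-0.022,0]]}}

```text
time_s: 5.0
tcp_pos: [0.4937, 0.3838, 0.2339]
ee_rot: [[0.168, -0.98, 0.108], [-0.828, -0.2, -0.523], [0.534, -0.002, -0.845]]
wrist_force: [2.2, 0.4, -0.3]
gripper_width: 0.179
gripper_force: 30.0
```

>>> {"api": "drive_tool", "payload": {"rows": [[0,0,6,0,-0.109,-0.022,0],[0,0,6,0,-0.109,-0.022,0],[0,0,0,0,0,0,0],[0,0,0,0,0,0,0]]}}

```text
time_s: 5.33
tcp_pos: [0.4927, 0.3943, 0.2286]
ee_rot: [[0.146, -0.98, 0.137], [-0.691, -0.2, -0.694], [0.708, 0.006, -0.707]]
wrist_force: [0.3, 0.4, -0.7]
gripper_width: 0.185
gripper_force: 30.0
```

Run:
```python
from h import *
s=sense(); R=np.array(s["ee_rot"]); p=np.array(s["tcp_pos"]); print(p,np.round(R,3).tolist(),np.round(s["joints"],1),s["wrist_force"])
t=np.radians(101.5);d=np.array([np.cos(t),np.sin(t),0]);k=np.array([0,0,1.]);X=(d-k)*.7071;n=(d+k)*.7071
Rt=np.c_[-X,np.cross(-n,-X),-n]; 
from scipy.spatial.transform import Rotation as Q
print("rot needed",Q.from_matrix(Rt@R.T).as_rotvec())
seat=np.array([.510,.322,.1104]); tgt=seat+13.1e-3*X+13.5e-3*n
for h in (0,.03,.06): print(h,"shift mm",np.round((tgt+h*n-p)*1000,1))
c=capture("side"); W=cloud(c); P=W.reshape(-1,3)
print(np.hypot(*(p[:2])))
im=c["frame"][150:320,220:420]; save("f.png",cv2.resize(im,(800,600)[:2] if 0 else (700,595)))
```

```text
[0.49272302 0.39431973 0.22857162] [[0.146, -0.98, 0.137], [-0.691, -0.2, -0.694], [0.708, 0.006, -0.707]] [ 63.8  37.5   3.8  25.5 -94.3 -59.1] [ 0.2689735   0.43094402 -0.66641314]
rot needed [ 0.0018448  -0.00577458 -0.00078381]
0 shift mm [  13.5  -53.9 -117.9]
0.03 shift mm [  9.3 -33.1 -96.7]
0.06 shift mm [  5.1 -12.3 -75.5]
0.6310816327307276
```

View pics/f.png

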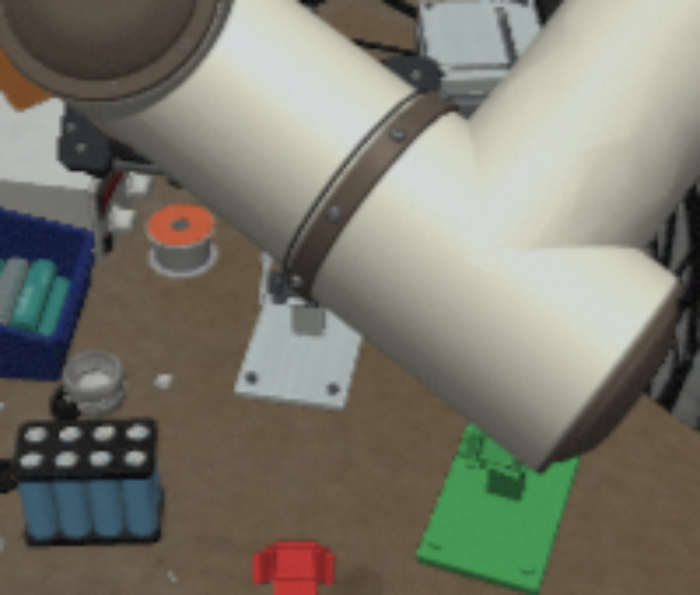

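>>> {"api": "drive_tool", "payload": {"rows": [[0,2.5,-6,-38,0.002,-0.006,0],[0,2.5,-6,-38,0,0,0],[0,2,-10,-10,0,0,0],[0,2,-10,-10,0,0,0],[0,0,0,0,0,0,0]]}}

```text
time_s: 5.8
tcp_pos: [0.5024, 0.3579, 0.1354]
ee_rot: [[0.137, -0.981, 0.138], [-0.695, -0.195, -0.692], [0.705, -0.002, -0.709]]
wrist_force: [-0.2, 0.2, -0.7]
gripper_width: 0.18
gripper_force: 30.0
```

```bash
cat >> h.py <<'E'
from scipy.spatial.transform import Rotation as Q
t=np.radians(101.5);d=np.array([np.cos(t),np.sin(t),0]);k=np.array([0,0,1.]);X=(d-k)*.7071;n=(d+k)*.7071
lat=np.cross(k,d)
E
python3 - <<'E'
from h import *
s=sense(); R=np.array(s["ee_rot"]); p=np.array(s["tcp_pos"]); print(p,s["wrist_force"])
Rt=np.c_[-X,np.cross(-n,-X),-n]; print("rot",np.round(Q.from_matrix(Rt@R.T).as_rotvec(),4))
seat=np.array([.510,.322,.1104]); tgt=seat+13.1e-3*X+13.5e-3*n
v=(tgt-p)*1000; print(v,"n",v@n,"X",v@X,"lat",v@lat)
c=capture("wrist"); W=cloud(c,s); np.savez("w3",W=W,f=c["frame"]); save("g.png",c["frame"])
P=W.reshape(-1,3); L=(P-seat)*1000; a=L@X; b=L@n; e=L@lat
m=(abs(e)<30)&(b>-10)&(b<40)&(a>-80)&(a<70)&(np.nan_to_num(W.reshape(-1,3)[:,2])>.05)
print(np.round(np.nanpercentile(np.c_[a,b,e][m],[1,50,99],axis=0),1))
E
```

```text
[0.50236387 0.3578966  0.13542923] [-0.15825671  0.15346541 -0.70416921]
rot [-0.0027  0.0012  0.0049]
[  3.88624889 -17.46532914 -24.74638841] n -30.147837340275192 X 4.848505143695771 lat -0.32620469817260894
[[-74.   -1.9 -18.3]
 [-23.6  38.6   0.2]
 [ 59.2  39.9  17.1]]
```

View pics/g.png

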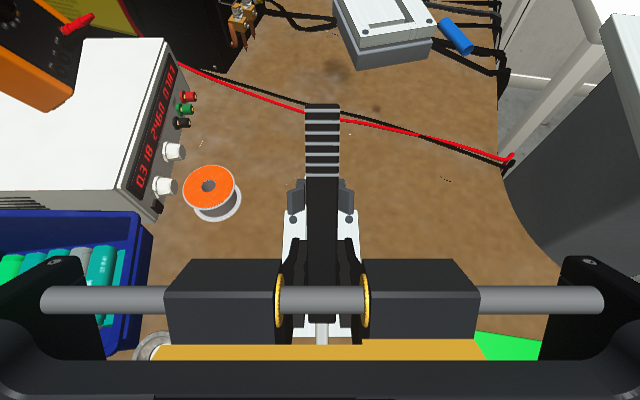

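The wrist view shows the scriber (centre column 323) lined up between the upper saddle's horns (288–304 and 341–357). I'll check the saddle's axial place in this cloud.

Run:
```python
from h import *
W=np.load("w3.npz")["W"].reshape(-1,3); seat=np.array([.510,.322,.1104]); L=(W-seat)*1000; a=L@X; b=L@n; e=L@lat
for s in (-1,1):
    m=(e*s>10.5)&(e*s<22)&(b>2)&(b<18)&(a>-45)&(a<10); print(s,m.sum(),"a",np.percentile(a[m],[2,50,98]),"b",np.percentile(b[m],[2,90,98]),"e",np.percentile(e[m],[2,98]))
m=(abs(e)<8)&(b>20)&(b<45)&(a>-95)&(a<10); print("scr a",np.percentile(a[m],[.2,5]),"b",np.percentile(b[m],[5,50,95]),"e",np.percentile(e[m],[2,98]))
```

```text
-1 412 a [-26.28414765 -19.50556495 -11.89986348] b [ 2.42887186 12.18713468 12.78352529] e [-20.17259871 -11.07135302]
1 374 a [-26.24938509 -19.69616113 -11.95595516] b [ 4.04185724 12.2220887  12.75511087] e [10.90969411 18.95061575]
scr a [-74.85034909 -71.77702761] b [37.75105171 38.78872794 39.80832129] e [-7.35710487  7.660876  ]
```

>>> {"api": "drive_tool", "payload": {"rows": [[0,1.3,-6.5,-7.5,0,0,0.004],[0,1.3,-6.5,-7.5,0,0,0],[0,1,-5,-6,0,0,0],[0,0,-1,-1,0,0,0],[0,0,0,0,0,0,0]]}}

```text
time_s: 6.27
tcp_pos: [0.506, 0.3418, 0.1135]
ee_rot: [[0.141, -0.979, 0.145], [-0.694, -0.202, -0.691], [0.706, -0.003, -0.709]]
wrist_force: [-0.1, -0.5, -1.0]
gripper_width: 0.179
gripper_force: 30.0
```

```bash
cat > m.py <<'E'
from h import *
s=sense(); R=np.array(s["ee_rot"]); p=np.array(s["tcp_pos"]); print(p,s["wrist_force"],s["time_s"])
c=capture("wrist"); W=cloud(c,s).reshape(-1,3); seat=np.array([.510,.322,.1104]); L=(W-seat)*1000; a=L@X; b=L@n; e=L@lat
m=(abs(e)<8)&(b>0)&(b<45)&(a>-95)&(a<-28); print("tail a",np.percentile(a[m],[.2,5]),"flat b",np.percentile(b[m],[5,50,95]),"e",np.percentile(e[m],[2,98]))
A=np.c_[a[m],np.ones(m.sum())]; print("slope b(a)",np.linalg.lstsq(A,b[m],rcond=None)[0]," e",np.linalg.lstsq(A,e[m],rcond=None)[0])
E
python3 m.py
```

```text
[0.50602698 0.34178975 0.11348671] [-0.12589967 -0.47934209 -1.04888563] 6.2667
tail a [-71.01417467 -69.27956746] flat b [10.50724919 11.63115929 12.71908616] e [-7.67711951  7.43956006]
slope b(a) [3.12975747e-03 1.17745072e+01]  e [-1.08742371e-04 -1.27904941e-01]
```

>>> {"api": "drive_tool", "payload": {"rows": [[0,0.5,-2.5,-1.5,0,0,0],[0,0,0,0,0,0,0],[0,0,0,0,0,0,0]]}}

```text
time_s: 6.57
tcp_pos: [0.5066, 0.3402, 0.1124]
ee_rot: [[0.141, -0.979, 0.146], [-0.695, -0.203, -0.69], [0.705, -0.004, -0.709]]
wrist_force: [-0.5, -0.5, -0.7]
gripper_width: 0.178
gripper_force: 30.0
```

```bash
python3 m.py
```

```text
[0.5066468  0.34018328 0.11235306] [-0.45899201 -0.53421609 -0.66337218] 6.5667
tail a [-71.40683264 -69.66853384] flat b [ 8.4195365   9.54813477 10.59910855] e [-7.67870856  7.18969822]
slope b(a) [3.01107387e-03 9.69022201e+00]  e [-0.00136883 -0.32216786]
```

>>> {"api": "drive_tool", "payload": {"rows": [[0,0.2,-0.8,-0.8,0,0,0],[45,0,0,0,0,0,0],[45,0,0,0,0,0,0],[45,0,0,0,0,0,0],[45,0,0,0,0,0,0]]}}

```text
time_s: 7.03
tcp_pos: [0.5069, 0.3393, 0.1117]
ee_rot: [[0.141, -0.979, 0.146], [-0.695, -0.203, -0.69], [0.705, -0.004, -0.709]]
wrist_force: [-0.5, 0.3, -0.0]
gripper_width: 0.391
gripper_force: 0.0
```

```bash
python3 m.py
```

```text
[0.50686682 0.33926015 0.11167341] [-0.5445358   0.28438512 -0.02613201] 7.0333
tail a [-71.14475267 -69.39989384] flat b [6.2230972  7.37650691 8.42583351] e [-7.74216109  7.02605269]
slope b(a) [0.00787856 7.7503161 ]  e [-0.00063955 -0.37796683]
```

>>> {"api": "drive_tool", "payload": {"rows": [[45,-5.6,27.7,28.3,0,0,0],[60,-5.6,27.7,28.3,0,0,0],[60,4,-15,30,0.1185,0.0241,0],[60,4,-15,30,0.1185,0.0241,0],[60,4,-15,30,0.1185,0.0241,0]]}}

```text
time_s: 7.5
tcp_pos: [0.5075, 0.3508, 0.2579]
ee_rot: [[0.185, -0.979, 0.086], [-0.895, -0.204, -0.396], [0.405, -0.004, -0.914]]
wrist_force: [1.6, -0.2, 1.0]
gripper_width: 0.588
gripper_force: 0.0
```

>>> {"api": "drive_tool", "payload": {"rows": [[60,0,-15,5,0.1185,0.0241,0],[60,0,-15,5,0.1185,0.0241,0],[60,0,-15,5,0.1185,0.0241,0],[60,0,-15,5,0.1185,0.0241,0],[60,0,-15,5,0.1185,0.0241,0]]}}

```text
time_s: 7.92
tcp_pos: [0.5072, 0.2741, 0.2849]
ee_rot: [[0.197, -0.98, -0.03], [-0.962, -0.199, 0.188], [-0.19, -0.008, -0.982]]
wrist_force: [0.3, -1.7, -0.2]
gripper_width: 0.598
gripper_force: 0.0
```

>>> {"api": "drive_tool", "payload": {"rows": [[60,3,-6,0,0.1185,0.0241,0],[60,3,-6,0,0.1185,0.0241,0],[60,3,-6,0,0.1185,0.0241,0],[60,3,-6,0,0.1185,0.0241,0],[60,3,-6,0,0.1185,0.0241,0]]}}

```text
time_s: 8.33
tcp_pos: [0.5231, 0.2442, 0.2851]
ee_rot: [[0.142, -0.981, -0.134], [-0.685, -0.195, 0.702], [-0.714, -0.008, -0.7]]
wrist_force: [0.0, -0.2, -0.9]
gripper_width: 0.595
gripper_force: 0.0
```

```bash
cat > g2.py <<'E'
from h import *
s=sense(); R=np.array(s["ee_rot"]); p=np.array(s["tcp_pos"]); print(p,np.round(s["joints"],1),s["wrist_force"],s["time_s"])
Rt=np.c_[n,np.cross(X,n),X]; print("rot",np.round(Q.from_matrix(Rt@R.T).as_rotvec(),4))
seat=np.array([.510,.322,.1104])-1.1e-3*X-.3e-3*n
v=(seat-.05*X-p)*1000; print("shift",np.round(v,1),"X",v@X,"n",v@n,"lat",v@lat)
E
python3 g2.py
```

```text
[0.5230864  0.24424532 0.28514583] [ 15.5  17.5   3.9 -46.9 -77.2   7.3] [ 0.04236222 -0.18795125 -0.8566825 ] 8.3333
rot [ 0.4316 -2.1887  2.2081]
shift [  -5.8   42.1 -138.8] X 128.18518118574053 n -68.14135291628624 lat -2.678102431630641
```

>>> {"api": "drive_tool", "payload": {"rows": [[60,1,0,-32,0,0,0],[60,1,0,-32,0,0,0],[60,1,0.5,-32,0,0,0],[60,0,0,0,0,0,0]]}}

```text
time_s: 8.67
tcp_pos: [0.5226, 0.2439, 0.1805]
ee_rot: [[0.129, -0.981, -0.145], [-0.692, -0.194, 0.695], [-0.71, 0.01, -0.704]]
wrist_force: [-0.1, -0.4, -0.8]
gripper_width: 0.6
gripper_force: 0.0
```

```bash
sed -i 's/Rt=np.c_\[n,np.cross(X,n),X\]/Rt=np.c_[-n,np.cross(X,-n),X]/' g2.py; python3 g2.py
python3 - <<'E'
from h import *
s=sense(); c=capture("wrist"); W=cloud(c,s); save("h.png",c["frame"]); P=W.reshape(-1,3); seat=np.array([.510,.322,.1104]); L=(P-seat)*1000; a=L@X; b=L@n; e=L@lat
m=(abs(e)<12)&(b>-14)&(b<14)&(a>-80)&(a<-28); print(m.sum(),"tail a",np.percentile(a[m],[1,50,99]),"b",np.percentile(b[m],[2,50,98]),"e",np.percentile(e[m],[2,98]))
E
```

```text
[0.52262552 0.24385451 0.18052908] [ 15.1  24.   -2.  -49.1 -69.7  16.2] [-0.10285209 -0.41454276 -0.76092854] 8.6667
rot [-0.002  -0.0111  0.006 ]
shift [ -5.4  42.5 -34.2] X 54.416493384088135 n 6.038974318917193 lat -3.2076444839035947
1131 tail a [-72.4537429  -69.80805679 -28.70698282] b [-9.16569386 -8.04803882  5.83909651] e [-8.43290053  7.14987359]
```

View pics/h.png

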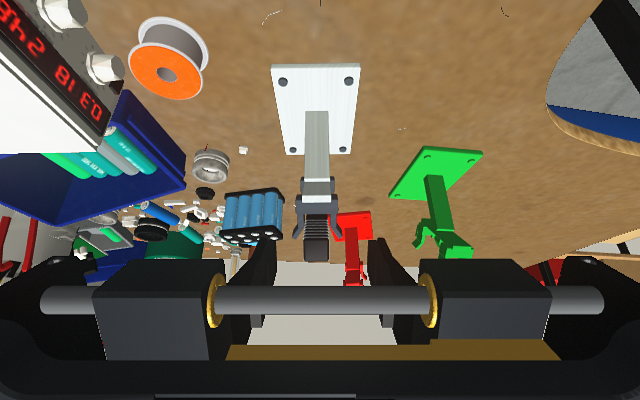

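>>> {"api": "drive_tool", "payload": {"rows": [[60,2.3,4.8,4.2,-0.002,-0.011,0.006],[60,-2.5,12.5,-12.8,0,0,0],[60,-2.5,12.5,-12.8,0,0,0],[60,-2.5,12.5,-12.5,0,0,0],[60,0,0,0,0,0,0]]}}

```text
time_s: 9.13
tcp_pos: [0.5198, 0.2899, 0.1546]
ee_rot: [[0.155, -0.979, -0.134], [-0.689, -0.204, 0.695], [-0.708, -0.015, -0.706]]
wrist_force: [-0.8, -0.5, -0.2]
gripper_width: 0.6
gripper_force: 0.0
```

```bash
python3 g2.py
```

```text
[0.51980784 0.28993082 0.15458953] [ 19.4  25.8  -2.9 -50.9 -64.4  17.2] [-0.75322952 -0.46167564 -0.20734236] 9.1333
rot [-0.0044  0.0149 -0.0048]
shift [-2.6 -3.5 -8.3] X 3.7509268943343086 n -7.942886973642862 lat 3.2173841192462143
```

>>> {"api": "drive_tool", "payload": {"rows": [[60,-1.5,-2.5,-6.5,-0.003,0.008,-0.003],[60,0,0,0,0,0,0],[60,0,0,0,0,0,0]]}}

```text
time_s: 9.38
tcp_pos: [0.5196, 0.2846, 0.1481]
ee_rot: [[0.146, -0.98, -0.135], [-0.693, -0.198, 0.693], [-0.706, -0.008, -0.708]]
wrist_force: [-0.2, 0.1, -0.2]
gripper_width: 0.599
gripper_force: 0.0
```

```bash
python3 g2.py
```

```text
[0.51960283 0.28458411 0.14810155] [ 19.   26.2  -3.3 -50.9 -64.3  17.5] [-0.16832453  0.09285666 -0.2113726 ] 9.3833
rot [-0.0001  0.0079  0.0011]
shift [-2.4  1.8 -1.8] X 2.8391376002144875 n 0.320630703744124 lat 1.95051772692081
```

>>> {"api": "drive_tool", "payload": {"rows": [[60,-2.4,1.6,-1.6,0,0.007,0],[40,0,0,0,0,0,0],[30,0,0,0,0,0,0],[30,0,0,0,0,0,0],[30,0,0,0,0,0,0]]}}

```text
time_s: 9.8
tcp_pos: [0.5166, 0.2863, 0.1452]
ee_rot: [[0.139, -0.98, -0.141], [-0.693, -0.198, 0.693], [-0.707, 0.001, -0.707]]
wrist_force: [-0.4, 0.2, -0.2]
gripper_width: 0.38
gripper_force: 0.0
```

```bash
python3 g2.py
```

```text
[0.51663316 0.28634973 0.14520469] [ 19.1  26.4  -3.5 -51.1 -64.3  17.4] [-0.35787632  0.17789617 -0.22110502] 9.8
rot [ 0.0003 -0.0013  0.0013]
shift [0.6 0.  1.1] X -0.8512884163748949 n 0.7269497162894822 lat -0.6075216315318288
```

Spot on. Close.

>>> {"api": "drive_tool", "payload": {"rows": [[0,0.5,0,0.5,0,0,0],[0,0,0,0,0,0,0],[0,0,0,0,0,0,0],[0,0,0,0,0,0,0],[0,0,0,0,0,0,0]]}}

```text
time_s: 10.22
tcp_pos: [0.5171, 0.2865, 0.1456]
ee_rot: [[0.139, -0.98, -0.141], [-0.693, -0.198, 0.693], [-0.707, 0.001, -0.707]]
wrist_force: [-0.0, -0.6, 0.2]
gripper_width: 0.183
gripper_force: 30.0
```

```bash
python3 g2.py
```

```text
[0.51709522 0.28648055 0.14564707] [ 19.2  26.4  -3.4 -51.  -64.3  17.3] [-0.01117702 -0.55351097  0.18474639] 10.2167
rot [ 0.0003 -0.0013  0.0011]
shift [ 0.2 -0.1  0.7] X -0.5639818539355409 n 0.3886349319348249 lat -0.12866285752621778
```

>>> {"api": "drive_tool", "payload": {"rows": [[0,5.6,-27.7,28.3,0,0,0],[0,5,-27,30,0,0,0],[0,0,-20,35,0,0,0],[0,0,-20,30,-0.11,-0.0224,0],[0,0,-20,25,-0.12,-0.0244,0]]}}

```text
time_s: 10.63
tcp_pos: [0.5288, 0.1686, 0.2957]
ee_rot: [[0.165, -0.981, -0.1], [-0.839, -0.193, 0.509], [-0.519, 0.0, -0.855]]
wrist_force: [0.4, -0.1, -1.8]
gripper_width: 0.183
gripper_force: 30.0
```

Run:
```python
from h import *
s=sense(); print(s["tcp_pos"],np.round(s["joints"],1))
for n_ in("w1","scene","w2"):
    P=np.load(n_+".npz")["W"].reshape(-1,3)
    for z0 in (.06,.15,.22):
        m=(P[:,0]>.4)&(P[:,0]<.75)&(P[:,1]>-.25)&(P[:,1]<.12)&(P[:,2]>z0)&(P[:,2]<.4)
        if m.sum()>20: print(n_,z0,m.sum(),"xmin",np.percentile(P[m,0],1),"ymax",np.percentile(P[m,1],[1,99]),"zmax",np.percentile(P[m,2],99))
```

```text
[0.5287989  0.16861578 0.29571101] [ 16.4  14.8   3.5 -31.9 -77.7   1.5]
w1 0.06 71792 xmin 0.40215036860062825 ymax [-0.03604744  0.09581425] zmax 0.38133704379727357
w1 0.15 62242 xmin 0.40185696975205565 ymax [-0.03060394  0.0962564 ] zmax 0.38139140512766107
w1 0.22 51837 xmin 0.4015369726408629 ymax [0.05366654 0.09660411] zmax 0.38146708706339183
scene 0.06 12432 xmin 0.4401401609831109 ymax [-0.24407989  0.0864313 ] zmax 0.3973190589281535
scene 0.15 5999 xmin 0.5325982848196019 ymax [-0.05004837  0.0871721 ] zmax 0.3989578650822176
scene 0.22 3791 xmin 0.5303192222422543 ymax [-0.03888284  0.02221927] zmax 0.3993342451421539
w2 0.06 5845 xmin 0.6551421473161795 ymax [0.06327782 0.11542445] zmax 0.19385643475987696
w2 0.15 2764 xmin 0.6779073091210329 ymax [0.08131832 0.11603346] zmax 0.1969870927285871
```

>>> {"api": "drive_tool", "payload": {"rows": [[0,-5,-37,0,-0.107,-0.0218,0],[0,-5,-37,0,-0.107,-0.0218,0],[0,-5,-37,0,-0.107,-0.0218,0],[0,-5,-37,0,-0.107,-0.0218,0],[0,-5,-37,0,-0.107,-0.0218,0]]}}

```text
time_s: 11.05
tcp_pos: [0.5024, -0.0146, 0.2946]
ee_rot: [[0.198, -0.98, 0.001], [-0.98, -0.198, 0.0], [0.0, -0.001, -1.0]]
wrist_force: [0.0, -0.8, -1.4]
gripper_width: 0.178
gripper_force: 30.0
```

>>> {"api": "drive_tool", "payload": {"rows": [[0,-3,-30,-20,0,0,0],[0,-3,-30,-20,0,0,0],[0,0,0,-10,0,0,0],[0,0,0,0,0,0,0]]}}

```text
time_s: 11.38
tcp_pos: [0.4943, -0.0742, 0.241]
ee_rot: [[0.195, -0.981, -0.007], [-0.981, -0.195, 0.005], [-0.006, 0.006, -1.0]]
wrist_force: [0.5, -0.8, -0.1]
gripper_width: 0.177
gripper_force: 30.0
```

```bash
cat > tip.py <<'E'
from h import *
s=sense(); R=np.array(s["ee_rot"]); p=np.array(s["tcp_pos"]); print(p,np.round(R[:,2],4),s["wrist_force"],s["time_s"])
tip=p+R[:,2]*.1545; print("tip",tip)
H=np.radians(25.2); u=np.array([np.cos(H),np.sin(H)]); v=np.array([-u[1],u[0]]); c0=np.array([.4975,-.031])
for c,(x,y) in dict(s0=(-20,-42),s1=(-20,-21),s4=(-20,45),s5=(5,45),s6=(29,45)).items():
    q=c0+(u*x+v*y)/1000; print(c,q,"shift",np.round((q-tip[:2])*1000,1))
E
python3 tip.py
python3 - <<'E'
from h import *
s=sense(); R=np.array(s["ee_rot"]); p=np.array(s["tcp_pos"])
c=capture("wrist"); W=cloud(c,s); save("i.png",c["frame"]); np.savez("w4",W=W,f=c["frame"])
P=W.reshape(-1,3); L=(P-p)@R*1000
m=(abs(L[:,1])<14)&(abs(L[:,0])<14)&(L[:,2]>30)&(L[:,2]<165)
A=L[m]; print(m.sum()); 
for z0 in range(30,165,15):
    k=(A[:,2]>=z0)&(A[:,2]<z0+15)
    if k.sum()>5: print(z0,k.sum(),"x",np.round(np.percentile(A[k,0],[2,50,98]),1),"y",np.round(np.percentile(A[k,1],[2,98]),1))
print(A[:,2].max())
C=c["frame"].reshape(-1,3).astype(int)
m=(P[:,0]>.40)&(P[:,0]<.60)&(P[:,1]>-.13)&(P[:,1]<.07)&(P[:,2]>.044)&(P[:,2]<.057)&(C.min(1)>130)
print(cv2.minAreaRect((P[m,:2]*1000).astype(np.float32)),np.median(P[m,2]))
E
```

```text
[ 0.4943303  -0.0741935   0.24103055] [-0.0075  0.0049 -1.    ] [ 0.52560451 -0.80916619 -0.07394446] 11.3833
tip [ 0.49317414 -0.07343215  0.08653675]
s0 [ 0.49728619 -0.07751832] shift [ 4.1 -4.1]
s1 [ 0.48834482 -0.05851695] shift [-4.8 14.9]
s4 [0.46024339 0.00120163] shift [-32.9  74.6]
s5 [0.48286407 0.01184611] shift [-10.3  85.3]
s6 [0.50457992 0.02206482] shift [11.4 95.5]
808
30 230 x [6.8 7.7 8.2] y [-7.8  7.3]
45 186 x [6.7 7.6 8. ] y [-7.8  7.3]
60 150 x [6.8 7.4 7.9] y [-7.7  7.2]
75 125 x [6.5 7.3 7.7] y [-7.9  7.1]
90 58 x [6.7 7.2 7.7] y [-7.7  7.2]
105 18 x [1.4 2.8 3.2] y [-3.   2.6]
120 24 x [-0.2  2.4  3.1] y [-4.2  2.9]
135 15 x [-0.3  0.6  1. ] y [-1.7  1.2]
151.2299635736236
((497.6726989746094, -30.98162841796875), (100.32548522949219, 124.20726013183594), 24.970643997192383) 0.05068856265202695
```

View pics/i.png

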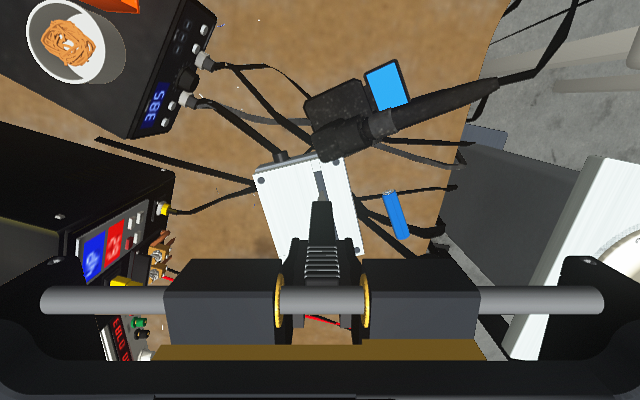

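The view shows the scriber's handle at (322,235), with the slot's free end visible just beyond it at (322,185). I'll check the slot middle line in this cloud.

Run:
```python
from h import *
H=np.radians(25.1); u=np.array([np.cos(H),np.sin(H)]); v=np.array([-u[1],u[0]]); c0=np.array([.4975,-.031])
for n_ in ("w1","w4"):
    D=np.load(n_+".npz"); P=D["W"].reshape(-1,3); C=D["f"].reshape(-1,3).astype(int)
    q=(P[:,:2]-c0)*1000; x=q@u; y=q@v; z=P[:,2]*1000
    top=(z>46)&(z<56)&(C.min(1)>150)
    for y0 in range(-60,45,10):
        k=top&(y>y0)&(y<y0+10); l=k&(x<-18)&(x>-50); r=k&(x>-22)&(x<10)
        # gap edges of bright top around x=-20
        h,_=np.histogram(x[k],np.arange(-50,40,1)); g=np.where(h[18:45]==0)[0]-32
        f=(abs(x+20)<3)&(y>y0)&(y<y0+10)&(z<49)&(z>25)
        print(n_,y0,k.sum(),"gap",(g.min(),g.max()+1) if len(g) else None,"floor z",np.round(np.median(z[f]),1) if f.any() else None,f.sum())
    for x0 in (0,10,20):
        k=top&(x>x0)&(x<x0+8); h,_=np.histogram(y[k],np.arange(20,64,1)); g=np.where(h[12:38]==0)[0]+32; print("short",x0,(g.min(),g.max()+1) if len(g) else None)
    b=top&(abs(x)<53)&(abs(y)<66); print("edges",np.percentile(x[b],[.3,99.7]),np.percentile(y[b],[.3,99.7]))
```

```text
w1 -60 777 gap None floor z 48.6 3
w1 -50 877 gap None floor z 39.2 67
w1 -40 842 gap (np.int64(-24), np.int64(-16)) floor z 38.8 56
w1 -30 830 gap (np.int64(-24), np.int64(-16)) floor z 39.1 52
w1 -20 817 gap (np.int64(-24), np.int64(-16)) floor z 39.3 53
w1 -10 789 gap (np.int64(-24), np.int64(-16)) floor z 39.8 50
w1 0 768 gap (np.int64(-24), np.int64(-16)) floor z 40.2 49
w1 10 753 gap (np.int64(-24), np.int64(-16)) floor z 40.3 50
w1 20 734 gap (np.int64(-24), np.int64(-16)) floor z 40.8 46
w1 30 729 gap (np.int64(-24), np.int64(-16)) floor z 40.7 46
w1 40 340 gap (np.int64(-24), np.int64(-5)) floor z 41.2 42
short 0 (np.int64(41), np.int64(50))
short 10 (np.int64(41), np.int64(50))
short 20 (np.int64(41), np.int64(50))
edges [-49.52227684  49.53435646] [-61.05753366  61.49841868]
w4 -60 687 gap None floor z 48.4 1
w4 -50 740 gap (np.int64(-24), np.int64(-16)) floor z 38.5 29
w4 -40 722 gap (np.int64(-24), np.int64(-16)) floor z 38.8 46
w4 -30 697 gap (np.int64(-24), np.int64(-16)) floor z 38.9 39
w4 -20 611 gap (np.int64(-24), np.int64(-13)) floor z 39.4 19
w4 -10 554 gap (np.int64(-26), np.int64(-5)) floor z None 0
w4 0 509 gap (np.int64(-24), np.int64(-5)) floor z None 0
w4 10 487 gap (np.int64(-24), np.int64(-5)) floor z None 0
w4 20 361 gap (np.int64(-24), np.int64(-5)) floor z 40.3 7
w4 30 235 gap (np.int64(-24), np.int64(-5)) floor z 40.8 17
w4 40 108 gap (np.int64(-32), np.int64(-5)) floor z None 0
short 0 (np.int64(32), np.int64(58))
short 10 (np.int64(32), np.int64(58))
short 20 (np.int64(32), np.int64(58))
edges [-49.72798101  49.87143643] [-61.86725624  59.14365018]
```

>>> {"api": "drive_tool", "payload": {"rows": [[0,4,-5,0,0,0,0],[0,0,0,-15,0,0,0],[0,0,0,-13,0,0,0],[0,0,0,0,0,0,0],[0,0,0,0,0,0,0]]}}

```text
time_s: 11.85
tcp_pos: [0.5014, -0.0778, 0.2165]
ee_rot: [[0.199, -0.98, -0.0], [-0.98, -0.199, 0.004], [-0.004, -0.0, -1.0]]
wrist_force: [0.1, -0.2, -0.8]
gripper_width: 0.18
gripper_force: 30.0
```

```bash
python3 tip.py; python3 -c "
from h import *
print(np.round(sense()['ee_rot'],4).tolist())"
```

```text
[ 0.50139623 -0.07777707  0.21649224] [-5.0e-04  4.3e-03 -1.0e+00] [ 0.06803213 -0.22099155 -0.8407184 ] 11.85
tip [ 0.50132172 -0.07711735  0.06199367]
s0 [ 0.49728619 -0.07751832] shift [-4.  -0.4]
s1 [ 0.48834482 -0.05851695] shift [-13.   18.6]
s4 [0.46024339 0.00120163] shift [-41.1  78.3]
s5 [0.48286407 0.01184611] shift [-18.5  89. ]
s6 [0.50457992 0.02206482] shift [ 3.3 99.2]
[[0.1988, -0.98, -0.0005], [-0.98, -0.1988, 0.0043], [-0.0043, -0.0004, -1.0]]
```

>>> {"api": "drive_tool", "payload": {"rows": [[0,-4,-1.4,0,0.004,0,0],[0,0,0,0,0,0,0],[0,0,0,0,0,0,0],[0,0,0,-5,0,0,0],[0,0,0,0,0,0,0]]}}

```text
time_s: 12.27
tcp_pos: [0.4962, -0.0796, 0.2104]
ee_rot: [[0.197, -0.98, -0.002], [-0.98, -0.197, 0.009], [-0.009, 0.0, -1.0]]
wrist_force: [-1.2, 0.1, -1.6]
gripper_width: 0.183
gripper_force: 30.0
```

```bash
python3 tip.py
```

```text
[ 0.49623616 -0.07956292  0.21039148] [-0.0018  0.0089 -1.    ] [-1.20208757  0.13383457 -1.61244961] 12.2667
tip [ 0.49595654 -0.07818448  0.05589788]
s0 [ 0.49728619 -0.07751832] shift [1.3 0.7]
s1 [ 0.48834482 -0.05851695] shift [-7.6 19.7]
s4 [0.46024339 0.00120163] shift [-35.7  79.4]
s5 [0.48286407 0.01184611] shift [-13.1  90. ]
s6 [0.50457992 0.02206482] shift [  8.6 100.2]
```

>>> {"api": "drive_tool", "payload": {"rows": [[0,1.3,1.1,0,-0.009,-0.002,0],[0,0,0,0,0,0,0],[0,0,0,-5,0,0,0],[0,0,0,-4,0,0,0],[0,0,0,0,0,0,0]]}}

```text
time_s: 12.68
tcp_pos: [0.4972, -0.0785, 0.2007]
ee_rot: [[0.197, -0.98, -0.001], [-0.98, -0.197, -0.0], [0.0, 0.002, -1.0]]
wrist_force: [-0.7, -0.8, -0.7]
gripper_width: 0.18
gripper_force: 30.0
```

```bash
python3 tip.py
```

```text
[ 0.49716721 -0.07848133  0.200661  ] [-1.5e-03 -3.0e-04 -1.0e+00] [-0.70571934 -0.79324663 -0.71323309] 12.6833
tip [ 0.49694123 -0.07853375  0.04616118]
s0 [ 0.49728619 -0.07751832] shift [0.3 1. ]
s1 [ 0.48834482 -0.05851695] shift [-8.6 20. ]
s4 [0.46024339 0.00120163] shift [-36.7  79.7]
s5 [0.48286407 0.01184611] shift [-14.1  90.4]
s6 [0.50457992 0.02206482] shift [  7.6 100.6]
```

>>> {"api": "drive_tool", "payload": {"rows": [[0,0,0,-4,0,0,0],[0,0,0,-2,0,0,0],[0,0,0,0,0,0,0]]}}

```text
time_s: 12.93
tcp_pos: [0.4975, -0.0786, 0.1952]
ee_rot: [[0.197, -0.98, -0.0], [-0.98, -0.197, -0.0], [0.0, 0.0, -1.0]]
wrist_force: [-0.2, -0.9, -0.3]
gripper_width: 0.181
gripper_force: 30.0
```

>>> {"api": "drive_tool", "payload": {"rows": [[0,0,0,-1.5,0,0,0],[0,0,0,0,0,0,0]]}}

```text
time_s: 13.1
tcp_pos: [0.4978, -0.0785, 0.1942]
ee_rot: [[0.197, -0.98, 0.001], [-0.98, -0.197, -0.0], [0.001, -0.001, -1.0]]
wrist_force: [1.3, 0.0, -1.0]
gripper_width: 0.182
gripper_force: 30.0
```

>>> {"api": "drive_tool", "payload": {"rows": [[0,0,0,-1,0,0,0],[0,0,0,0,0,0,0]]}}

```text
time_s: 13.27
tcp_pos: [0.4979, -0.0785, 0.1933]
ee_rot: [[0.198, -0.98, 0.001], [-0.98, -0.198, -0.0], [0.001, -0.001, -1.0]]
wrist_force: [-0.1, -0.0, -1.7]
gripper_width: 0.179
gripper_force: 30.0
```

>>> {"api": "drive_tool", "payload": {"rows": [[0,-0.2,0,-1.2,0,0,0],[0,0,0,0,0,0,0]]}}

```text
time_s: 13.43
tcp_pos: [0.4977, -0.0785, 0.1921]
ee_rot: [[0.198, -0.98, 0.001], [-0.98, -0.198, -0.0], [0.001, -0.001, -1.0]]
wrist_force: [-0.4, 0.0, -0.7]
gripper_width: 0.182
gripper_force: 30.0
```

>>> {"api": "drive_tool", "payload": {"rows": [[0,0,0,-0.8,0,0,0],[0,0,0,0,0,0,0]]}}

```text
time_s: 13.6
tcp_pos: [0.4978, -0.0785, 0.1915]
ee_rot: [[0.198, -0.98, 0.001], [-0.98, -0.198, -0.0], [0.001, -0.001, -1.0]]
wrist_force: [-0.7, 0.2, 0.3]
gripper_width: 0.181
gripper_force: 30.0
```

>>> {"api": "drive_tool", "payload": {"rows": [[0,-0.2,0,-1,0,0,0],[0,0,0,0,0,0,0],[0,0,0,0,0,0,0]]}}

```text
time_s: 13.85
tcp_pos: [0.4978, -0.0785, 0.1908]
ee_rot: [[0.198, -0.98, 0.002], [-0.98, -0.198, -0.001], [0.001, -0.002, -1.0]]
wrist_force: [0.3, 0.9, 1.5]
gripper_width: 0.182
gripper_force: 30.0
```

```bash
python3 tip.py
```

```text
[ 0.49776673 -0.07852743  0.19078073] [ 1.7e-03 -5.0e-04 -1.0e+00] [0.3415814  0.92206797 1.47908764] 13.85
tip [ 0.49802182 -0.07860494  0.03628096]
s0 [ 0.49728619 -0.07751832] shift [-0.7  1.1]
s1 [ 0.48834482 -0.05851695] shift [-9.7 20.1]
s4 [0.46024339 0.00120163] shift [-37.8  79.8]
s5 [0.48286407 0.01184611] shift [-15.2  90.5]
s6 [0.50457992 0.02206482] shift [  6.6 100.7]
```

>>> {"api": "drive_tool", "payload": {"rows": [[0,-0.4,0,-0.6,0,0,0],[0,-0.8,1.5,0,0,0,0],[0,-0.8,1.6,0.05,0,0,0],[0,-0.8,1.6,0.05,0,0,0],[0,-0.8,1.6,0.05,0,0,0]]}}

```text
time_s: 14.27
tcp_pos: [0.4944, -0.0723, 0.1904]
ee_rot: [[0.198, -0.98, 0.003], [-0.98, -0.198, -0.001], [0.001, -0.002, -1.0]]
wrist_force: [0.8, -2.0, 2.5]
gripper_width: 0.183
gripper_force: 30.0
```

```bash
cat > fol.py <<'E'
from h import *
s=sense(); R=np.array(s["ee_rot"]); p=np.array(s["tcp_pos"])
tip=p+R[:,2]*.1545+[0,.001,0]
H=np.radians(25.1); u=np.array([np.cos(H),np.sin(H)]); v=np.array([-u[1],u[0]]); c0=np.array([.4975,-.031])
q=(tip[:2]-c0)*1000; print("t",round(s["time_s"],2),"hx,hy",np.round([q@u,q@v],2),"tipz",round(tip[2]*1000,2),"F",np.round(s["wrist_force"],1),"Rz",np.round(R[:,2],4))
E
python3 fol.py
```

```text
t 14.27 hx,hy [-19.56 -35.47] tipz 35.93 F [ 0.8 -2.   2.5] Rz [ 2.5e-03 -9.0e-04 -1.0e+00]
```

>>> {"api": "drive_tool", "payload": {"rows": [[0,-0.8,1.5,0.05,0,0,0],[0,-0.8,1.5,0.05,0,0,0],[0,-0.8,1.5,0.05,0,0,0],[0,-0.8,1.5,0.05,0,0,0],[0,-0.8,1.5,0.05,0,0,0]]}}

```text
time_s: 14.68
tcp_pos: [0.49, -0.0646, 0.1904]
ee_rot: [[0.198, -0.98, 0.001], [-0.98, -0.198, -0.001], [0.001, -0.001, -1.0]]
wrist_force: [1.4, -2.7, 4.2]
gripper_width: 0.18
gripper_force: 30.0
```

```bash
python3 fol.py
```

```text
t 14.68 hx,hy [-20.46 -26.57] tipz 35.88 F [ 1.4 -2.7  4.2] Rz [ 1.4e-03 -6.0e-04 -1.0e+00]
```

>>> {"api": "drive_tool", "payload": {"rows": [[0,-0.65,1.6,0.15,0,0,0],[0,-0.65,1.6,0.12,0,0,0],[0,-0.65,1.6,0.1,0,0,0],[0,-0.7,1.6,0.1,0,0,0],[0,-0.7,1.6,0.1,0,0,0]]}}

```text
time_s: 15.1
tcp_pos: [0.4864, -0.0566, 0.1907]
ee_rot: [[0.198, -0.98, 0.001], [-0.98, -0.198, -0.001], [0.001, -0.0, -1.0]]
wrist_force: [1.4, -2.4, 3.5]
gripper_width: 0.179
gripper_force: 30.0
```

```bash
python3 fol.py
```

```text
t 15.1 hx,hy [-20.49 -17.69] tipz 36.22 F [ 1.4 -2.4  3.5] Rz [ 6.e-04 -5.e-04 -1.e+00]
```

>>> {"api": "drive_tool", "payload": {"rows": [[0,-0.65,1.6,0.09,0,0,0],[0,-0.65,1.6,0.09,0,0,0],[0,-0.65,1.6,0.09,0,0,0],[0,-0.7,1.6,0.09,0,0,0],[0,-0.7,1.6,0.09,0,0,0]]}}

```text
time_s: 15.52
tcp_pos: [0.483, -0.0485, 0.1911]
ee_rot: [[0.197, -0.98, 0.001], [-0.98, -0.197, -0.0], [0.0, -0.001, -1.0]]
wrist_force: [1.6, -1.5, 3.7]
gripper_width: 0.178
gripper_force: 30.0
```

```bash
python3 fol.py
```

```text
t 15.52 hx,hy [-20.04  -8.94] tipz 36.62 F [ 1.6 -1.5  3.7] Rz [ 7.e-04 -3.e-04 -1.e+00]
```

>>> {"api": "drive_tool", "payload": {"rows": [[0,-0.72,1.55,0.08,0,0,0],[0,-0.72,1.55,0.08,0,0,0],[0,-0.72,1.55,0.08,0,0,0],[0,-0.72,1.55,0.08,0,0,0],[0,-0.72,1.55,0.08,0,0,0]]}}

```text
time_s: 15.93
tcp_pos: [0.4795, -0.0408, 0.1915]
ee_rot: [[0.197, -0.98, 0.001], [-0.98, -0.197, -0.0], [0.0, -0.001, -1.0]]
wrist_force: [1.1, -1.5, 2.8]
gripper_width: 0.18
gripper_force: 30.0
```

```bash
python3 fol.py
```

```text
t 15.93 hx,hy [-19.99  -0.39] tipz 37.03 F [ 1.1 -1.5  2.8] Rz [ 7.e-04 -3.e-04 -1.e+00]
```

>>> {"api": "drive_tool", "payload": {"rows": [[0,-0.72,1.55,0.08,0,0,0],[0,-0.72,1.55,0.08,0,0,0],[0,-0.72,1.55,0.08,0,0,0],[0,-0.72,1.55,0.08,0,0,0],[0,-0.72,1.55,0.08,0,0,0]]}}

```text
time_s: 16.35
tcp_pos: [0.4758, -0.033, 0.192]
ee_rot: [[0.197, -0.98, 0.001], [-0.98, -0.197, -0.0], [0.0, -0.001, -1.0]]
wrist_force: [1.3, -2.3, 2.0]
gripper_width: 0.184
gripper_force: 30.0
```

```bash
python3 fol.py
```

```text
t 16.35 hx,hy [-19.99   8.17] tipz 37.45 F [ 1.3 -2.3  2. ] Rz [ 7.e-04 -3.e-04 -1.e+00]
```

>>> {"api": "drive_tool", "payload": {"rows": [[0,-0.72,1.55,-0.15,0,0,0],[0,-0.72,1.55,-0.1,0,0,0],[0,-0.72,1.55,0.05,0,0,0],[0,-0.72,1.55,0.05,0,0,0],[0,-0.72,1.55,0.05,0,0,0]]}}

```text
time_s: 16.77
tcp_pos: [0.4724, -0.0253, 0.192]
ee_rot: [[0.198, -0.98, 0.001], [-0.98, -0.198, -0.0], [0.001, -0.001, -1.0]]
wrist_force: [1.0, -1.8, 2.9]
gripper_width: 0.182
gripper_force: 30.0
```

```bash
python3 fol.py
```

```text
t 16.77 hx,hy [-19.79  16.56] tipz 37.46 F [ 1.  -1.8  2.9] Rz [ 1.1e-03 -4.0e-04 -1.0e+00]
```

>>> {"api": "drive_tool", "payload": {"rows": [[0,-0.72,1.55,0.05,0,0,0],[0,-0.72,1.55,0.05,0,0,0],[0,-0.72,1.55,0.05,0,0,0],[0,-0.72,1.55,0.05,0,0,0],[0,-0.72,1.55,0.05,0,0,0]]}}

```text
time_s: 17.18
tcp_pos: [0.4687, -0.0176, 0.1922]
ee_rot: [[0.197, -0.98, 0.001], [-0.98, -0.197, -0.0], [0.001, -0.001, -1.0]]
wrist_force: [0.4, -2.0, 2.8]
gripper_width: 0.181
gripper_force: 30.0
```

```bash
python3 fol.py
```

```text
t 17.18 hx,hy [-19.82  25.14] tipz 37.68 F [ 0.4 -2.   2.8] Rz [ 1.e-03 -4.e-04 -1.e+00]
```

>>> {"api": "drive_tool", "payload": {"rows": [[0,-0.74,1.55,0.03,0,0,0],[0,-0.74,1.55,0.05,0,0,0],[0,-0.74,1.55,0.05,0,0,0],[0,-0.74,1.55,0.05,0,0,0],[0,-0.74,1.55,0.05,0,0,0]]}}

```text
time_s: 17.6
tcp_pos: [0.465, -0.0098, 0.1924]
ee_rot: [[0.198, -0.98, 0.001], [-0.98, -0.198, -0.0], [0.001, -0.001, -1.0]]
wrist_force: [2.0, -2.7, 3.2]
gripper_width: 0.182
gripper_force: 30.0
```

>>> {"api": "drive_tool", "payload": {"rows": [[0,-0.74,1.55,0.05,0,0,0],[0,-0.74,1.55,0.05,0,0,0],[0,-0.74,1.55,0.05,0,0,0],[0,-0.74,1.55,0.05,0,0,0],[0,-0.74,1.55,0.05,0,0,0]]}}

```text
time_s: 18.02
tcp_pos: [0.4613, -0.0021, 0.1926]
ee_rot: [[0.198, -0.98, 0.001], [-0.98, -0.198, -0.0], [0.001, -0.001, -1.0]]
wrist_force: [1.3, -1.4, 2.6]
gripper_width: 0.182
gripper_force: 30.0
```

```bash
python3 fol.py
```

```text
t 18.02 hx,hy [-20.03  42.37] tipz 38.1 F [ 1.3 -1.4  2.6] Rz [ 8.e-04 -4.e-04 -1.e+00]
```

>>> {"api": "drive_tool", "payload": {"rows": [[0,-0.6,1.3,0.02,0,0,0],[0,-0.5,1.1,0.02,0,0,0],[0,0,0,0,0,0,0]]}}

```text
time_s: 18.27
tcp_pos: [0.46, 0.0005, 0.1926]
ee_rot: [[0.197, -0.98, 0.0], [-0.98, -0.197, 0.0], [-0.0, -0.001, -1.0]]
wrist_force: [0.2, -0.6, 3.8]
gripper_width: 0.182
gripper_force: 30.0
```

```bash
python3 fol.py
```

```text
t 18.27 hx,hy [-20.08  45.33] tipz 38.09 F [ 0.2 -0.6  3.8] Rz [ 5.e-04  1.e-04 -1.e+00]
```

>>> {"api": "drive_tool", "payload": {"rows": [[0,1.0,0.45,-0.05,0,0,0],[0,1.5,0.7,0,0,0,0],[0,1.5,0.7,0,0,0,0],[0,1.5,0.7,0,0,0,0],[0,1.5,0.7,0,0,0,0]]}}

```text
time_s: 18.68
tcp_pos: [0.4664, 0.0031, 0.1922]
ee_rot: [[0.197, -0.98, -0.002], [-0.98, -0.197, -0.001], [0.001, 0.002, -1.0]]
wrist_force: [-2.1, -1.5, 4.8]
gripper_width: 0.186
gripper_force: 30.0
```

```bash
python3 fol.py
```

```text
t 18.68 hx,hy [-13.6   44.97] tipz 37.66 F [-2.1 -1.5  4.8] Rz [-0.002  -0.0012 -1.    ]
```

>>> {"api": "drive_tool", "payload": {"rows": [[0,1.54,0.73,0.15,0,0,0],[0,1.54,0.73,0.15,0,0,0],[0,1.54,0.73,0.1,0,0,0],[0,1.54,0.73,0.05,0,0,0],[0,1.54,0.73,0.05,0,0,0]]}}

```text
time_s: 19.1
tcp_pos: [0.4755, 0.0073, 0.1931]
ee_rot: [[0.198, -0.98, 0.002], [-0.98, -0.198, 0.0], [0.0, -0.002, -1.0]]
wrist_force: [-1.2, -1.1, 2.1]
gripper_width: 0.184
gripper_force: 30.0
```

```bash
python3 fol.py
```

```text
t 19.1 hx,hy [-3.   44.82] tipz 38.6 F [-1.2 -1.1  2.1] Rz [ 0.0018  0.     -1.    ]
```

>>> {"api": "drive_tool", "payload": {"rows": [[0,1.54,0.73,0.04,0,0,0],[0,1.54,0.73,0.04,0,0,0],[0,1.54,0.73,0.04,0,0,0],[0,1.54,0.73,0.04,0,0,0],[0,1.54,0.73,0.04,0,0,0]]}}

```text
time_s: 19.52
tcp_pos: [0.483, 0.0109, 0.1933]
ee_rot: [[0.198, -0.98, 0.001], [-0.98, -0.198, -0.0], [0.0, -0.001, -1.0]]
wrist_force: [-1.5, -0.4, 1.4]
gripper_width: 0.181
gripper_force: 30.0
```

```bash
python3 fol.py
```

```text
t 19.52 hx,hy [ 5.25 44.89] tipz 38.83 F [-1.5 -0.4  1.4] Rz [ 1.3e-03 -2.0e-04 -1.0e+00]
```

>>> {"api": "drive_tool", "payload": {"rows": [[0,1.54,0.73,-0.2,0,0,0],[0,1.54,0.73,-0.2,0,0,0],[0,1.54,0.73,-0.1,0,0,0],[0,1.54,0.73,0,0,0,0],[0,1.54,0.73,0,0,0,0]]}}

```text
time_s: 19.93
tcp_pos: [0.4904, 0.0143, 0.1929]
ee_rot: [[0.198, -0.98, 0.001], [-0.98, -0.198, -0.001], [0.001, -0.0, -1.0]]
wrist_force: [-2.6, -1.5, 2.6]
gripper_width: 0.181
gripper_force: 30.0
```

```bash
python3 fol.py
```

```text
t 19.93 hx,hy [13.3  44.84] tipz 38.37 F [-2.6 -1.5  2.6] Rz [ 6.e-04 -6.e-04 -1.e+00]
```

>>> {"api": "drive_tool", "payload": {"rows": [[0,1.54,0.73,0,0,0,0],[0,1.54,0.73,0,0,0,0],[0,1.54,0.73,0,0,0,0],[0,1.54,0.73,0,0,0,0],[0,1.54,0.73,0,0,0,0]]}}

```text
time_s: 20.35
tcp_pos: [0.4983, 0.0181, 0.1928]
ee_rot: [[0.198, -0.98, 0.001], [-0.98, -0.198, -0.0], [0.001, -0.001, -1.0]]
wrist_force: [-2.2, -0.5, 2.6]
gripper_width: 0.185
gripper_force: 30.0
```

```bash
python3 fol.py
```

```text
t 20.35 hx,hy [22.02 44.92] tipz 38.34 F [-2.2 -0.5  2.6] Rz [ 9.e-04 -4.e-04 -1.e+00]
```

>>> {"api": "drive_tool", "payload": {"rows": [[0,1.54,0.73,-0.05,0,0,0],[0,1.54,0.73,0,0,0,0],[0,1.54,0.73,0,0,0,0],[0,1.54,0.73,0,0,0,0],[0,0.3,0.1,0,0,0,0]]}}

```text
time_s: 20.77
tcp_pos: [0.5051, 0.0213, 0.1928]
ee_rot: [[0.198, -0.98, 0.002], [-0.98, -0.198, -0.0], [0.0, -0.002, -1.0]]
wrist_force: [-1.1, -1.3, 1.7]
gripper_width: 0.183
gripper_force: 30.0
```

>>> {"api": "drive_tool", "payload": {"rows": [[0,0,0,-0.1,0,0,0],[0,0,0,0,0,0,0]]}}

```text
time_s: 20.93
tcp_pos: [0.5051, 0.0213, 0.1929]
ee_rot: [[0.198, -0.98, 0.002], [-0.98, -0.198, 0.0], [0.0, -0.002, -1.0]]
wrist_force: [-0.1, -0.4, 2.3]
gripper_width: 0.182
gripper_force: 30.0
```

```bash
python3 fol.py
```

```text
t 20.93 hx,hy [29.87 44.93] tipz 38.37 F [-0.1 -0.4  2.3] Rz [ 2.4e-03  2.0e-04 -1.0e+00]
```

>>> {"api": "drive_tool", "payload": {"rows": [[0,0,0,2.5,0,0,0],[0,0,0,4,0,0,0],[0,0,0,25,0,0,0],[0,0,0,38,0,0,0],[0,0,0,38,0,0,0]]}}

```text
time_s: 21.35
tcp_pos: [0.5038, 0.021, 0.3004]
ee_rot: [[0.197, -0.98, -0.002], [-0.98, -0.197, -0.001], [0.001, 0.002, -1.0]]
wrist_force: [2.1, -0.5, -0.9]
gripper_width: 0.185
gripper_force: 30.0
```

>>> {"api": "drive_tool", "payload": {"rows": [[0,1,37,5,0.11,0.0223,0],[0,1,37,5,0.11,0.0223,0],[0,1,37,5,0.11,0.0223,0],[0,1,37,5,0.11,0.0223,0],[0,1,37,0,0.11,0.0223,0]]}}

```text
time_s: 21.77
tcp_pos: [0.5104, 0.208, 0.3226]
ee_rot: [[0.169, -0.98, -0.102], [-0.827, -0.197, 0.527], [-0.537, -0.005, -0.844]]
wrist_force: [-0.5, 0.1, -1.8]
gripper_width: 0.188
gripper_force: 30.0
```

>>> {"api": "drive_tool", "payload": {"rows": [[0,0,35,0,0.11,0.0223,0],[0,0,35,0,0.11,0.0223,0],[0,0,25,-25,0,0,0],[0,0,0,-20,0,0,0],[0,0,0,0,0,0,0]]}}

```text
time_s: 22.18
tcp_pos: [0.5076, 0.3012, 0.2699]
ee_rot: [[0.133, -0.98, -0.147], [-0.696, -0.198, 0.691], [-0.706, 0.01, -0.708]]
wrist_force: [-0.8, -0.6, -2.0]
gripper_width: 0.182
gripper_force: 30.0
```

```bash
cat > ins.py <<'E'
from h import *
s=sense(); R=np.array(s["ee_rot"]); p=np.array(s["tcp_pos"]); print(p,np.round(s["joints"],1),s["wrist_force"],s["time_s"])
Rt=np.c_[-n,np.cross(X,-n),X]; print("rot",np.round(Q.from_matrix(Rt@R.T).as_rotvec(),4))
v=(np.array([.5171,.2865,.1456])-p)*1000; print("X",v@X,"n",v@n,"lat",v@lat,"shift",np.round(v,1),"hover35",np.round(v+35*n-3*X,1))
E
python3 ins.py
```

```text
[0.5075756  0.30120103 0.26993818] [ 21.8  17.8   2.4 -46.9 -72.3   3.5] [-0.77993558 -0.60941545 -1.97182092] 22.1833
rot [ 0.0035 -0.0097  0.0013]
X 76.39043358231396 n -99.44862444181501 lat -6.402285066266331 shift [   9.5  -14.7 -124.3] hover35 [  5.    7.5 -97.5]
```

>>> {"api": "drive_tool", "payload": {"rows": [[0,2,3,-30,0.003,-0.009,0],[0,2,3,-30,0,0,0],[0,1,1.5,-25,0,0,0],[0,0,0,-10,0,0,0],[0,0,0,0,0,0,0]]}}

```text
time_s: 22.6
tcp_pos: [0.514, 0.3078, 0.1781]
ee_rot: [[0.142, -0.98, -0.136], [-0.693, -0.197, 0.694], [-0.707, -0.004, -0.707]]
wrist_force: [0.2, -0.1, -1.1]
gripper_width: 0.179
gripper_force: 30.0
```

>>> {"api": "drive_tool", "payload": {"rows": [[0,0,0,0,0,0,0],[0,0,0,0,0,0,0]]}}

```text
time_s: 22.77
tcp_pos: [0.5158, 0.3086, 0.1825]
ee_rot: [[0.149, -0.98, -0.13], [-0.691, -0.197, 0.696], [-0.708, -0.013, -0.706]]
wrist_force: [0.2, -0.4, -1.3]
gripper_width: 0.181
gripper_force: 30.0
```

```bash
python3 ins.py
```

```text
[0.51577438 0.30863513 0.18251603] [ 21.6  23.7  -1.9 -50.2 -64.8  12.8] [ 0.23633942 -0.35024717 -1.27529123] 22.7667
rot [-0.0038  0.0128  0.0022]
X 10.578911248940583 n -41.62774457216012 lat 3.1140269922059454 shift [  1.3 -22.1 -36.9] hover35 [ -3.2   0.  -10. ]
```

>>> {"api": "drive_tool", "payload": {"rows": [[0,-0.9,-3.2,-8.3,-0.003,0.012,0.002],[0,-0.9,-3.2,-8.3,0,0,0],[0,0,0,0,0,0,0],[0,0,0,0,0,0,0],[0,0,0,0,0,0,0]]}}

```text
time_s: 23.18
tcp_pos: [0.5129, 0.302, 0.1636]
ee_rot: [[0.138, -0.98, -0.143], [-0.693, -0.199, 0.693], [-0.707, 0.003, -0.707]]
wrist_force: [0.6, 0.1, -1.1]
gripper_width: 0.178
gripper_force: 30.0
```

```bash
python3 ins.py
```

```text
[0.51287946 0.30201258 0.16362945] [ 20.9  25.   -2.8 -50.6 -64.6  14.4] [ 0.58435837  0.07974384 -1.10360834] 23.1833
rot [ 0.0004 -0.0031  0.0004]
X 1.4049013366871121 n -24.092349058757318 lat -1.0430989138630806 shift [  4.2 -15.5 -18. ] hover35 [-0.3  6.7  8.8]
```

>>> {"api": "drive_tool", "payload": {"rows": [[0,1.4,-5,-5.2,0,-0.003,0],[0,1.2,-5,-5.2,0,0,0],[0,0.9,-3.5,-3.6,0,0,0],[0,0,0,0,0,0,0],[0,0,0,0,0,0,0]]}}

```text
time_s: 23.6
tcp_pos: [0.5163, 0.2882, 0.149]
ee_rot: [[0.139, -0.98, -0.141], [-0.693, -0.198, 0.693], [-0.707, 0.001, -0.707]]
wrist_force: [0.4, 0.0, 0.3]
gripper_width: 0.182
gripper_force: 30.0
```

```bash
python3 ins.py
```

```text
[0.5163207  0.28821997 0.14902605] [ 19.4  26.1  -3.3 -50.9 -64.4  16.9] [0.36382674 0.02557497 0.3062919 ] 23.6
rot [ 0.0006 -0.0013  0.0009]
X 1.1209264083721517 n -3.7241938110889845 lat -0.4207501540574929 shift [ 0.8 -1.7 -3.4] hover35 [-3.7 20.5 23.4]
```

>>> {"api": "drive_tool", "payload": {"rows": [[0,0.8,-2,-2.2,0,0,0],[0,0,-0.3,-0.4,0,0,0],[0,0,0,0,0,0,0]]}}

```text
time_s: 23.85
tcp_pos: [0.5171, 0.2863, 0.1469]
ee_rot: [[0.141, -0.98, -0.141], [-0.693, -0.199, 0.693], [-0.707, 0.0, -0.707]]
wrist_force: [0.2, 0.2, -0.6]
gripper_width: 0.181
gripper_force: 30.0
```

```bash
python3 ins.py
```

```text
[0.51705929 0.28631368 0.14689001] [ 19.2  26.3  -3.4 -51.  -64.4  17.3] [ 0.21745047  0.24437513 -0.62418676] 23.85
rot [ 0.0003 -0.0004  0.0002]
X 1.0355295453527267 n -0.7888035926875098 lat -0.07704357398486879 shift [ 0.   0.2 -1.3] hover35 [-4.5 22.4 25.6]
```

Seated within a millimetre, so I release.

>>> {"api": "drive_tool", "payload": {"rows": [[0,0,0.2,-0.8,0,0,0],[60,0,0,0,0,0,0],[60,0,0,0,0,0,0],[60,0,0,0,0,0,0],[60,0,0,0,0,0,0]]}}

```text
time_s: 24.27
tcp_pos: [0.5171, 0.2867, 0.1464]
ee_rot: [[0.141, -0.98, -0.141], [-0.693, -0.199, 0.693], [-0.707, -0.0, -0.707]]
wrist_force: [0.0, 1.0, -0.2]
gripper_width: 0.4
gripper_force: 0.0
```

>>> {"api": "drive_tool", "payload": {"rows": [[60,0,0,0,0,0,0],[60,3,-15,15,0,0,0],[60,5,-25,25,0,0,0],[60,5,-25,25,0,0,0],[60,0,-10,30,0,0,0]]}}

```text
time_s: 24.68
tcp_pos: [0.5303, 0.209, 0.2408]
ee_rot: [[0.138, -0.98, -0.142], [-0.695, -0.198, 0.691], [-0.706, 0.003, -0.708]]
wrist_force: [-0.0, -0.1, -1.5]
gripper_width: 0.591
gripper_force: 0.0
```

>>> {"api": "drive_tool", "payload": {"rows": [[60,0,0,20,0,0,0],[60,0,0,0,0,0,0],[60,0,0,0,0,0,0],[60,0,0,0,0,0,0]]}}

```text
time_s: 25.02
tcp_pos: [0.5295, 0.2117, 0.2606]
ee_rot: [[0.14, -0.98, -0.142], [-0.693, -0.199, 0.693], [-0.707, 0.001, -0.707]]
wrist_force: [-0.5, 0.2, -0.1]
gripper_width: 0.601
gripper_force: 0.0
```

Run:
```python
from h import *
s=sense(); print(s["tcp_pos"],s["gripper_force"],s["time_s"]); seat=np.array([.510,.322,.1104])
for nm in ("wrist","scene"):
    c=capture(nm); W=cloud(c,s); P=W.reshape(-1,3); L=(P-seat)*1000; a=L@X; b=L@n; e=L@lat
    m=(abs(e)<12)&(b>-14)&(b<14)&(a>-80)&(a<-28)
    if m.sum()>5: print(nm,m.sum(),"a",np.percentile(a[m],[1,50,99]),"b",np.percentile(b[m],[2,98]),"e",np.percentile(e[m],[2,98]))
    if nm=="wrist": save("j.png",c["frame"])
```

```text
[0.52950817 0.21167115 0.26059863] 0.0 25.0167
wrist 505 a [-72.74857632 -70.86165003 -28.78045704] b [-8.94006191  7.35349785] e [-7.65327943  7.45945928]
scene 111 a [-73.11161196 -58.85031802 -28.81356531] b [-10.78525097   5.38091279] e [-4.62777252 11.79475767]
```

View pics/j.png

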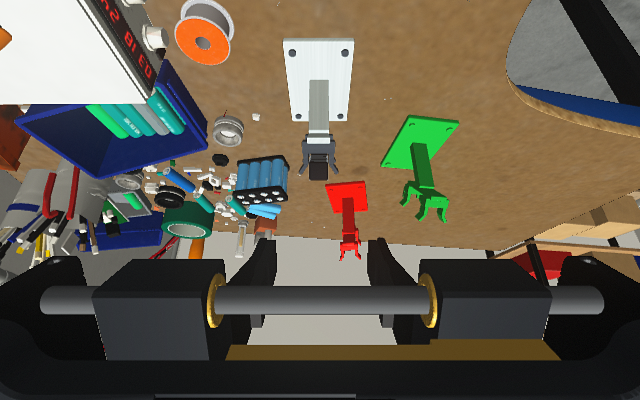

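The scriber sits in the metal rest, tail at (318,165). It is released, in the same pose as after the first laying, and the arm is clear.

```bash
python3 -c "
from station import finish_job
print(finish_job())"
```

```text
the job is handed in; nothing more can be done
None
```

The scriber's point ran the whole L-slot, from the free end of the long leg round the corner to the end of the short leg, at about 2 cm/s with an estimated 2–6 N and met no blockage; the scriber is back in the sloped rest and released, and the job is handed in (no verdict was returned).

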